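Walk a sticking screen cover shut and turn its catch

TASK

Close the animal recovery enclosure: slide its screen cover away from you along the sticky rails until both of its ends are fully home against the far bar, then turn the catch on the left rail in behind the cover's left pull. The cover cocks and jams when one end gets ahead, so walk it along with gentle pushes at its two pulls in turn and never force it, for the light frame bends. Leave the other things on the counter where they stand.

Things in the scene. Friction and masses are not known exactly. Their poses are not given: they have to be found in the camera images.
- tank: fixed recovery enclosure, a low aluminium-framed glass box, 300 (x) x 450 (y) x 188 mm high. Origin: centre of its underside; x is the cover's closing direction, away from the robot, y to the left, z up. Its sides carry aluminium channels (y = +-191 to +-225 mm, top at z = 188 mm) for the cover's ends. The near half between them is a fixed pane, top at or below 170 mm; the cover passes over it
- far_stop (a point): middle of the near face of the far bar, at x = 130, y = 0, z = 176 mm of the tank. The bar runs across between the channels, its top at z = 188 mm. The cover is home when its whole far edge touches this face
- cover: sliding cover: dark screen in an aluminium frame, 130 (x) x 400 (y) x 8 mm, 0.45 to 0.75 kg, in the channels with 1.2 to 2 mm side play at each end. Origin: centre of underside, at z = 172 mm of the tank; x to the far bar. A free end slides under 1 to 5 N. With one pull 6 to 11 mm ahead it jams; the harder it was jammed, the harder the other end must be pushed to free it. Over 25 N of push or grip bends it
- pull_left (a point): centre of the left finger pull, an upright aluminium block 12 mm (x) x 40 mm (y) x 20 mm high on top of the cover, from z = 180 to 200 mm of the tank; axes as the cover's. It lies 168 mm left of the cover's middle and 55 mm nearer than it, 10 mm from the cover's near edge. When the cover is home this point is at x = 10 mm of the tank
- pull_right (a point): centre of the right finger pull, the same block 168 mm to the right of the cover's middle. When the cover is home this point too is at x = 10 mm of the tank
- catch (a joint): angle of the turn catch (rad), a flat steel bar on top of the left channel. At 0 it points to the near side along the channel, below 0 it sticks out over the outside; growing, it turns inwards. At 1.571, its stop, it lies square across the channel, 3.5 mm behind the left pull of a cover that is home; otherwise it meets the pull. It stays where it is left and turns under about 1 N at its stud
- catch_pivot (a point): point on the catch's vertical pin, at x = -5.5, y = 213, z = 194 mm of the tank. From it the bar reaches 62 mm; it is 12 mm wide and 8 mm thick, from z = 190 to 198 mm
- stud (a point): middle of the thumb stud on the catch, an upright steel pin 10 mm in diameter and 16 mm high (z = 198 to 214 mm of the tank), 54 mm from the catch's pin
- spray: bystander: white disinfectant bottle, 70 mm in diameter, 190 mm high; origin at the centre of its underside
- pills: bystander: amber pill jar, 48 mm in diameter, 70 mm high; origin at the centre of its underside
- dish: bystander: white ceramic bowl, 90 mm in diameter, 30 mm high; origin at the centre of its underside
- forceps: bystander: steel dressing forceps, 170 mm, lying in the steel tray along its own x axis; origin at the middle of its underside
- gloves: bystander: box of gloves, 120 x 240 x 75 mm; origin at the centre of its underside
- thermometer: bystander: white clinical thermometer, 130 x 22 x 12 mm plus a steel tip, lying along its x axis; origin at the middle of its underside
- steel_tray: bystander: shallow steel tray, 100 x 200 x 34 mm; origin at the centre of its underside

How it is judged:
By the outcome, as a careful person would: the job done as asked, in the order asked, and still so for the second after the job is handed in, with the robot touching nothing.
It also fails if it takes over 67 s, if anything falls off the work surface, if the arm or the gripper's body presses on something with over 40 N, if the wrist force passes 120 N, or if a joint passes its speed limit or range.

ROBOT

A 6-joint arm with a two-finger parallel gripper is mounted at the origin on the work surface. World frame = base frame: x ahead of the robot, y to its left, z up, the work surface at z = 0. Lengths are in m, angles in rad, forces in N, time in s.
With the tool pointing down it reaches from about 0.325 to 0.9 m from the base axis. Payload 6.1 kg.
Tool frame: the origin (TCP) lies midway between the tips of the shut fingers; the grasp point (between the pads) lies 19 mm behind it; z points along the fingers, y is the line along which they close (so a half turn about z gives the same grasp; the last joint's range is limited). The gripper opens to 87 mm and grips with 3 to 60 N. Pads are 19 mm wide; open, the fingers measure 117 mm over their backs; the gripper's body (75 mm by 190 mm) begins 51 mm behind the grasp point.
Start: joints at [-1.337, 0.22, 1.526, -0, 1.395, -0.126], TCP at [0.22, -0.585, 0.223] pointing down, gripper open.
Joint ranges: [-2.98, 2.98], [-0.91, 2.08], [0.09, 2.57], [-1.24, 4.39], [0.2, 2.65], [-2.68, 2.68]. Speed limits (rad/s): [2.57, 2.57, 3.01, 3.14, 3.14, 3.14].

INTERFACE

Orientations are given as a unit quaternion [x, y, z, w].
In Python, from workcell import bot gives the robot as it stands.
- The arm moves only by the tool send_rows, never from a script. Its argument "series" is a list of rows, each an object of numbers: "dx", "dy", "dz": the shift along the tool's x, y, z in m; "spin": the turn about the tool's z in degrees; "fingers": the gripper's target within -1 to 1 (fully open at 1, half-way at 0, shut at -1). In form: [{"dx": .., "dy": .., "dz": .., "spin": .., "fingers": ..}, ...]. A call has 1 to 5 rows; each row shifts and turns the commanded pose from where the row before left it, along the tool's axes as they then stand; what a row does not reach is not made up. A row lasts 1/12 s, in which the tool goes at most 41.7 mm and 7.16 degrees, less where a joint would pass 70% of its speed; a pose out of reach is approached as far as the arm can. A call with a gripper value outside its range is refused whole. The fingers move at their own pace and stop on an object; "force" is the grip in N (left out, the last holds). Time passes only in rows, so rows that do not move let the fingers close. It gives the time, the measured TCP pose, the force, the opening and the grip force at its end, in the units of the state.
- bot.sense(): the state, without advancing time (a new reading comes with each control period).
- bot.get_image(name): name is "side" or "top" or "wrist"; returns a dict with "pixels" (384x512x3 uint8, blue, green, red), "camera_matrix" (3x3 intrinsics, pixels), "R" (3x3) and "t" (3): a world point X has camera coordinates R X + t. Camera axes: x right, y down, z forward; pixel columns grow to the right and rows downward; lengths in m; the calibration is good to about 2 mm. The wrist camera is an equidistant fisheye: a pixel r from the principal point sees the ray r / f radians off the axis. A picture is of the moment at which its call begins. There is no depth.
- bot.job_done(): hands the job in; it is judged then, once.
The state is a dict: "clock": time; "q": joint angles; "joint_vel": joint speeds; "tau": joint torques, N m; "position": TCP position; "tcp_rot": TCP orientation; "wrist_force": force on the tool from outside, world axes, zero at the start; "torque": the same for the moment, N m; "finger_gap": finger opening in m; "finger_force": force on a finger pad.
Only numpy, scipy, OpenCV 4.12 (cv2) and the standard library are available. Lean on these libraries where they do the work, as an engineer would, in place of code of your own. Each camera call takes 0.05 s, during which the arm holds its last target. There are 200 camera calls.

## Working session

There is one attempt and no reset: what is moved stays moved. The work goes in short steps, Python scripts to look and compute and a tool call to move; the robot and the scene stay as the last step left them, time stands still between calls to the robot, and variables do not carry over. Pictures are saved under pics/ and viewed, at most 10 in all, crops included, and the job is handed in when it is done.

Besides the shell and the picture viewer there is one more tool, called by a JSON object that holds its "name" and its "arguments", one argument or row to a line. send_rows: Moves the arm, as the interface text tells. Its arguments: {"type":"object","properties":{"series":{"type":"array"},"force":{"type":"number"}},"required":["series"]}

```bash
mkdir -p pics
cat > h.py <<'E'
import numpy as np, cv2
from workcell import bot
def ray(im,uv):
    K=im["camera_matrix"];R=np.array(im["R"]);t=np.array(im["t"])
    d=np.linalg.inv(K)@np.array([uv[0],uv[1],1.]);return -R.T@t,R.T@d
def onz(im,uv,z):
    o,d=ray(im,uv);return o+d*(z-o[2])/d[2]
def proj(im,X):
    c=np.array(im["R"])@np.array(X)+np.array(im["t"]);p=np.array(im["camera_matrix"])@c;return p[:2]/p[2]
E
python3 - <<'E'
from h import *
s=bot.sense();print(s)
for n in("top","side"):
    im=bot.get_image(n);print(n,np.round(im["camera_matrix"],1).tolist(),np.round(-np.array(im["R"]).T@im["t"],3),np.round(im["R"],2).tolist())
    np.save(n+".npy",im,allow_pickle=True)
    cv2.imwrite(f"pics/{n}0.png",cv2.resize(im["pixels"],(768,576),interpolation=cv2.INTER_CUBIC))
E
```

```text
{'clock': 0.0, 'q': array([-1.33707579e+00,  2.21213063e-01,  1.52761257e+00,  2.17296998e-05,
        1.39469089e+00, -1.26136442e-01]), 'joint_vel': array([-9.81007623e-04, -4.64474711e-04,  3.56929128e-05,  3.32123200e-04,
        1.75413105e-03, -1.67997555e-03]), 'tau': array([ 5.21673555e-04, -4.94617438e+01, -3.87373781e+01,  6.96818554e-02,
        5.70559327e-02, -1.50102655e-04]), 'position': array([ 0.21992572, -0.58436878,  0.22144457]), 'tcp_rot': array([ 9.83856380e-01,  1.78957252e-01, -4.10400607e-05, -9.61119781e-04]), 'wrist_force': array([-0.47000048,  0.3855551 ,  0.82805079]), 'torque': array([-0.02049787, -0.01766452,  0.05229461]), 'finger_force': 0.0, 'finger_gap': 0.08704262659460178}
top [[464.7, 0.0, 259.8], [0.0, 464.7, 192.1], [0.0, 0.0, 1.0]] [0.384 0.019 1.652] [[-0.01, -1.0, -0.02], [-1.0, 0.01, -0.08], [0.08, 0.02, -1.0]]
side [[432.1, 0.0, 256.2], [0.0, 432.1, 199.3], [0.0, 0.0, 1.0]] [-0.028  0.757  1.193] [[-0.81, -0.58, 0.01], [-0.44, 0.61, -0.66], [0.38, -0.54, -0.75]]
```

View pics/top0.png

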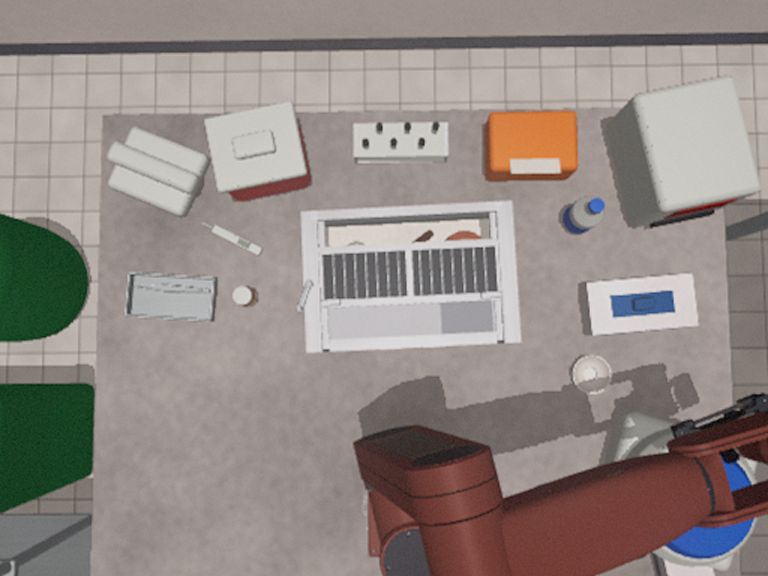

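View pics/side0.png

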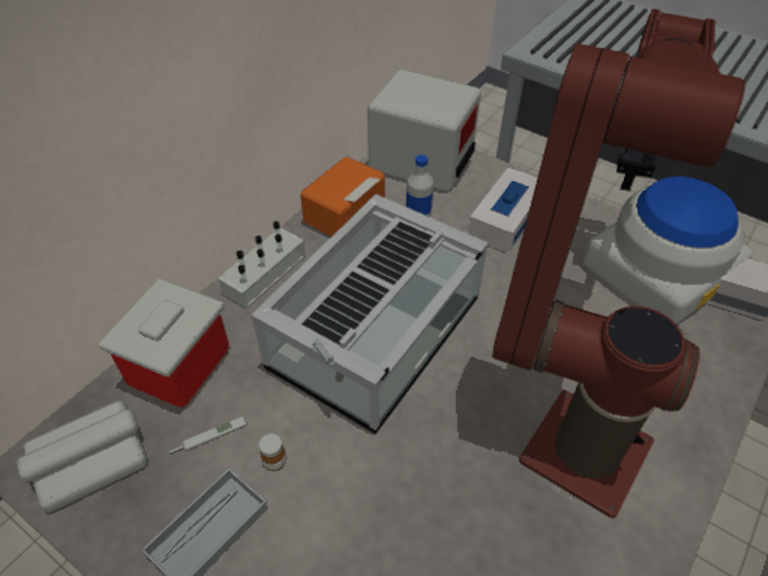

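The top view shows the tank's top corners near (301,211), (513,201), (520,342) and (306,352). The cover is mid-way, and the catch at (305,295) points outward and near. I'll zoom in for edges.

Run:
```python
from h import *
im=np.load("top.npy",allow_pickle=True).item()
p=im["pixels"][128:240,195:350];cv2.imwrite("pics/topc.png",cv2.resize(p,None,fx=5,fy=5,interpolation=cv2.INTER_CUBIC))
c=np.array([onz(im,np.array(u)/1.5,.188)[:2] for u in[(301,211),(513,201),(520,342),(306,352)]])
print(c.round(4),c.mean(0),[np.linalg.norm(c[i]-c[i-1]).round(3) for i in range(4)],np.degrees(np.arctan2(*(c[0]-c[1])[[0,1]])),np.degrees(np.arctan2(*(c[3]-c[2])[[0,1]])))
```

```text
[[ 0.6653  0.2312]
 [ 0.6817 -0.2196]
 [ 0.3833 -0.2277]
 [ 0.366   0.2201]] [0.52408306 0.00101517] [np.float64(0.3), np.float64(0.451), np.float64(0.298), np.float64(0.448)] -2.0750515934374634 -2.211196375864423
```

View pics/topc.png

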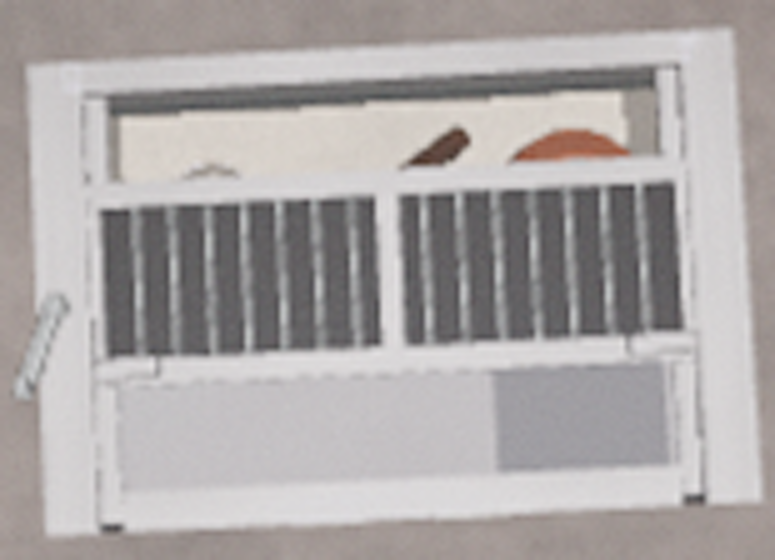

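The crop shows the cover's near edge from (97,380) to (690,357), its far edge from (92,188) to (680,163), and the pulls at both near corners. The catch runs from about (57,298) to (22,395).

```bash
cat >> h.py <<'E'
C=np.array([.524,.001]);TH=np.radians(2.12)
Rt=np.array([[np.cos(TH),-np.sin(TH)],[np.sin(TH),np.cos(TH)]])
def tk(w): return Rt.T@(np.array(w)[:2]-C)
def wd(p): return Rt@np.array(p)+C
def st():
    s=bot.sense();q=s["tcp_rot"]
    x=2*np.degrees(np.arctan2(q[1],q[0]))
    print("t",round(s["clock"],2),"tank",(1e3*tk(s["position"])).round(1),"z",round(s["position"][2]*1e3,1),"toolx yaw",round(x-2.12,2),"F",s["wrist_force"].round(1))
E
python3 - <<'E'
from h import *
im=np.load("top.npy",allow_pickle=True).item()
f=lambda u:((u[0]+.5)/5-.5+195,(u[1]+.5)/5-.5+128)
for n,z,L in(("corners",.188,[(27,65),(732,28),(763,500),(47,535)]),("near",.180,[(97,380),(690,357)]),("far",.18,[(92,188),(680,163)]),("pulls top inner near",.2,[(158,376),(628,354)]),("catch",.198,[(57,298),(22,395)])):
    print(n,[(1e3*tk(onz(im,f(u),z))).round(1).tolist() for u in L])
st()
print(wd([-.1,0]))
E
```

```text
corners [[150.1, 227.0], [152.1, -223.3], [-147.9, -225.1], [-149.6, 224.8]]
near [[-53.0, 190.6], [-55.7, -185.8]]
far [[70.1, 189.2], [68.3, -186.5]]
pulls top inner near [[-53.4, 150.0], [-53.2, -144.4]]
catch [[-1.2, 211.8], [-61.3, 236.0]]
t 0.1 tank [-325.5 -573.8] z 221.6 toolx yaw 18.5 F [ 0.4  1.1 -0.5]
[ 0.42406845 -0.00269925]
```

{"name": "send_rows", "arguments": {
  "series": [
    {"spin": 6.2,"fingers": -1},
    {"spin": 6.2},
    {"spin": 6.1},
    {"dx": 0.018,"dy": -0.032},
    {"dx": 0.018,"dy": -0.032}
  ],
  "force": 10
}}

```text
invalid input
```

{"name": "send_rows", "arguments": {
  "series": [
    {"dx": 0.018,"dy": -0.032},
    {"dx": 0.018,"dy": -0.032},
    {"dx": 0.018,"dy": -0.032},
    {"dx": 0.018,"dy": -0.032},
    {"dx": 0.018,"dy": -0.032}
  ]
}}

```text
invalid input
```

{"name": "send_rows", "arguments": {
  "series": [
    {"dx": 0.018,"dy": -0.032},
    {"dx": 0.018,"dy": -0.032},
    {"dx": 0.018,"dy": -0.032},
    {"dx": 0.018,"dy": -0.032},
    {}
  ]
}}

```text
invalid input
```

```bash
python3 -c "
from h import *
st()"
```

```text
t 0.1 tank [-325.5 -573.8] z 221.6 toolx yaw 18.5 F [ 0.4  1.1 -0.5]
```

{"name": "send_rows", "arguments": {
  "series": [
    {"dx": 0,"dy": 0,"dz": 0,"spin": 6.2,"fingers": -1},
    {"dx": 0,"dy": 0,"dz": 0,"spin": 6.2,"fingers": -1},
    {"dx": 0,"dy": 0,"dz": 0,"spin": 6.1,"fingers": -1},
    {"dx": 0.018,"dy": -0.032,"dz": 0,"spin": 0,"fingers": -1},
    {"dx": 0.018,"dy": -0.032,"dz": 0,"spin": 0,"fingers": -1}
  ],
  "force": 10
}}

```text
clock: 0.52
position: [0.2529, -0.5195, 0.2213]
tcp_rot: [1.0, 0.017, -0.0, -0.001]
wrist_force: [0.5, 0.6, 0.6]
finger_gap: 0.0614
finger_force: 0.0
```

{"name": "send_rows", "arguments": {
  "series": [
    {"dx": 0.018,"dy": -0.032,"dz": 0,"spin": 0,"fingers": -1},
    {"dx": 0.018,"dy": -0.032,"dz": 0,"spin": 0,"fingers": -1},
    {"dx": 0.018,"dy": -0.032,"dz": 0,"spin": 0,"fingers": -1},
    {"dx": 0.018,"dy": -0.032,"dz": 0,"spin": 0,"fingers": -1},
    {"dx": 0.018,"dy": -0.032,"dz": 0,"spin": 0,"fingers": -1}
  ]
}}

```text
clock: 0.93
position: [0.3379, -0.3546, 0.2221]
tcp_rot: [1.0, 0.018, -0.0, -0.0]
wrist_force: [0.5, 0.0, -0.5]
finger_gap: 0.0282
finger_force: 0.0
```

{"name": "send_rows", "arguments": {
  "series": [
    {"dx": 0.018,"dy": -0.032,"dz": 0,"spin": 0,"fingers": -1},
    {"dx": 0.018,"dy": -0.032,"dz": 0,"spin": 0,"fingers": -1},
    {"dx": 0.018,"dy": -0.032,"dz": 0,"spin": 0,"fingers": -1},
    {"dx": 0.018,"dy": -0.032,"dz": 0,"spin": 0,"fingers": -1},
    {"dx": 0,"dy": -0.02,"dz": 0,"spin": 0,"fingers": -1}
  ]
}}

```text
clock: 1.35
position: [0.4058, -0.2029, 0.2223]
tcp_rot: [1.0, 0.02, 0.0, -0.001]
wrist_force: [0.0, 0.6, 0.6]
finger_gap: 0.0015
finger_force: 0.0
```

```bash
python3 -c "
from h import *
im=bot.get_image('wrist');np.save('w.npy',im,allow_pickle=True);cv2.imwrite('pics/w0.png',im['pixels'])
st()"
```

```text
t 1.4 tank [-126.7 -197.1] z 222.0 toolx yaw 0.21 F [1.  1.3 0.4]
```

View pics/w0.png

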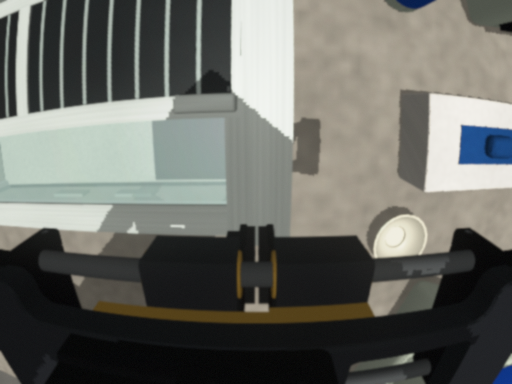

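The wrist view shows the right pull at (205,103) ahead and to the left of the fingers at (257,300). The near half is clear.

{"name": "send_rows", "arguments": {
  "series": [
    {"dx": 0.022,"dy": -0.017,"dz": 0,"spin": 0,"fingers": -1},
    {"dx": 0.022,"dy": -0.017,"dz": 0,"spin": 0,"fingers": -1},
    {"dx": 0,"dy": 0,"dz": 0.017,"spin": 0,"fingers": -1},
    {"dx": 0,"dy": 0,"dz": 0.018,"spin": 0,"fingers": -1},
    {"dx": 0,"dy": 0,"dz": 0,"spin": 0,"fingers": -1}
  ]
}}

```text
clock: 1.82
position: [0.4449, -0.1688, 0.1837]
tcp_rot: [1.0, 0.019, -0.003, -0.002]
wrist_force: [-1.0, 0.5, -1.4]
finger_gap: 0.0007
finger_force: 0.0
```

{"name": "send_rows", "arguments": {
  "series": [
    {"dx": 0.006,"dy": 0,"dz": 0,"spin": 0,"fingers": -1},
    {"dx": 0.004,"dy": 0,"dz": 0,"spin": 0,"fingers": -1},
    {"dx": 0.003,"dy": 0,"dz": 0,"spin": 0,"fingers": -1},
    {"dx": 0.002,"dy": 0,"dz": 0,"spin": 0,"fingers": -1},
    {"dx": 0,"dy": 0,"dz": 0,"spin": 0,"fingers": -1}
  ]
}}

```text
clock: 2.23
position: [0.4627, -0.1702, 0.1885]
tcp_rot: [1.0, 0.018, 0.001, 0.0]
wrist_force: [0.6, -0.0, 0.1]
finger_gap: 0.0003
finger_force: 0.0
```

```bash
python3 -c "
from h import *
st()"
```

```text
t 2.23 tank [ -67.6 -168.9] z 188.5 toolx yaw -0.02 F [ 0.6 -0.   0.1]
```

{"name": "send_rows", "arguments": {
  "series": [
    {"dx": 0.002,"dy": 0,"dz": 0,"spin": 0,"fingers": -1},
    {"dx": 0.001,"dy": 0,"dz": 0,"spin": 0,"fingers": -1}
  ]
}}

```text
clock: 2.4
position: [0.4651, -0.1698, 0.1879]
tcp_rot: [1.0, 0.018, 0.0, 0.0]
wrist_force: [-0.3, 0.3, -0.0]
finger_gap: 0.0004
finger_force: 0.0
```

{"name": "send_rows", "arguments": {
  "series": [
    {"dx": 0.001,"dy": 0,"dz": 0,"spin": 0,"fingers": -1},
    {"dx": 0.001,"dy": 0,"dz": 0,"spin": 0,"fingers": -1}
  ]
}}

```text
clock: 2.57
position: [0.4669, -0.1696, 0.1876]
tcp_rot: [1.0, 0.018, 0.0, 0.0]
wrist_force: [-0.3, -0.1, 0.3]
finger_gap: 0.0004
finger_force: 0.0
```

{"name": "send_rows", "arguments": {
  "series": [
    {"dx": 0.001,"dy": 0,"dz": 0,"spin": 0,"fingers": -1},
    {"dx": 0.001,"dy": 0,"dz": 0,"spin": 0,"fingers": -1}
  ]
}}

```text
clock: 2.73
position: [0.4688, -0.1695, 0.1875]
tcp_rot: [1.0, 0.018, -0.0, -0.0]
wrist_force: [-3.1, -0.4, 1.4]
finger_gap: 0.0006
finger_force: 1.8
```

{"name": "send_rows", "arguments": {
  "series": [
    {"dx": 0.001,"dy": 0,"dz": 0,"spin": 0,"fingers": -1},
    {"dx": 0.001,"dy": 0,"dz": 0,"spin": 0,"fingers": -1},
    {"dx": 0.001,"dy": 0,"dz": 0,"spin": 0,"fingers": -1},
    {"dx": 0.001,"dy": 0,"dz": 0,"spin": 0,"fingers": -1}
  ]
}}

```text
clock: 3.07
position: [0.4726, -0.1696, 0.1875]
tcp_rot: [1.0, 0.018, -0.0, 0.0]
wrist_force: [-3.6, -1.0, 1.5]
finger_gap: 0.0005
finger_force: 2.1
```

{"name": "send_rows", "arguments": {
  "series": [
    {"dx": -0.012,"dy": 0,"dz": 0,"spin": 0,"fingers": -1},
    {"dx": 0,"dy": -0.02,"dz": 0,"spin": 0,"fingers": -1},
    {"dx": 0,"dy": -0.04,"dz": 0,"spin": 0,"fingers": -1},
    {"dx": 0,"dy": -0.04,"dz": 0,"spin": 0,"fingers": -1},
    {"dx": 0,"dy": -0.04,"dz": 0,"spin": 0,"fingers": -1}
  ]
}}

```text
clock: 3.48
position: [0.4562, -0.0285, 0.1877]
tcp_rot: [1.0, 0.017, 0.001, -0.0]
wrist_force: [0.6, -0.1, -0.3]
finger_gap: 0.0004
finger_force: 0.0
```

{"name": "send_rows", "arguments": {
  "series": [
    {"dx": 0,"dy": -0.04,"dz": 0,"spin": 0,"fingers": -1},
    {"dx": 0,"dy": -0.04,"dz": 0,"spin": 0,"fingers": -1},
    {"dx": 0,"dy": -0.04,"dz": 0,"spin": 0,"fingers": -1},
    {"dx": 0,"dy": -0.04,"dz": 0,"spin": 0,"fingers": -1},
    {"dx": 0,"dy": -0.032,"dz": 0,"spin": 0,"fingers": -1}
  ]
}}

```text
clock: 3.9
position: [0.4487, 0.1653, 0.1879]
tcp_rot: [1.0, 0.019, 0.001, -0.001]
wrist_force: [0.9, 0.4, 0.8]
finger_gap: 0.0002
finger_force: 0.0
```

```bash
python3 -c "
from h import *
print(tk([.4688,-.1695]));st()"
```

```text
[-0.06146945 -0.16834131]
t 3.9 tank [-69.2 167. ] z 187.9 toolx yaw 0.05 F [0.9 0.4 0.8]
```

{"name": "send_rows", "arguments": {
  "series": [
    {"dx": 0.003,"dy": 0,"dz": 0,"spin": 0,"fingers": -1},
    {"dx": 0.002,"dy": 0,"dz": 0,"spin": 0,"fingers": -1},
    {"dx": 0.001,"dy": 0,"dz": 0,"spin": 0,"fingers": -1}
  ]
}}

```text
clock: 4.15
position: [0.4551, 0.1622, 0.1875]
tcp_rot: [1.0, 0.019, 0.0, -0.0]
wrist_force: [0.5, 0.5, 0.2]
finger_gap: 0.0007
finger_force: 0.0
```

{"name": "send_rows", "arguments": {
  "series": [
    {"dx": 0.001,"dy": 0,"dz": 0,"spin": 0,"fingers": -1},
    {"dx": 0.001,"dy": 0,"dz": 0,"spin": 0,"fingers": -1}
  ]
}}

```text
clock: 4.32
position: [0.4565, 0.1613, 0.1874]
tcp_rot: [1.0, 0.017, -0.001, -0.0]
wrist_force: [-4.5, 0.4, 2.8]
finger_gap: 0.0006
finger_force: 2.4
```

{"name": "send_rows", "arguments": {
  "series": [
    {"dx": 0.001,"dy": 0,"dz": 0,"spin": 0,"fingers": -1},
    {"dx": 0.001,"dy": 0,"dz": 0,"spin": 0,"fingers": -1}
  ]
}}

```text
clock: 4.48
position: [0.4582, 0.1615, 0.1874]
tcp_rot: [1.0, 0.018, -0.001, -0.0]
wrist_force: [-4.1, 0.4, 2.1]
finger_gap: 0.0004
finger_force: 2.1
```

```bash
python3 -c "
from h import *
st()"
```

```text
t 4.48 tank [-59.8 162.9] z 187.4 toolx yaw -0.09 F [-4.1  0.4  2.1]
```

{"name": "send_rows", "arguments": {
  "series": [
    {"dx": 0.0015,"dy": 0,"dz": 0,"spin": 0,"fingers": -1},
    {"dx": 0.0015,"dy": 0,"dz": 0,"spin": 0,"fingers": -1},
    {"dx": 0.0015,"dy": 0,"dz": 0,"spin": 0,"fingers": -1},
    {"dx": 0.0015,"dy": 0,"dz": 0,"spin": 0,"fingers": -1}
  ]
}}

```text
clock: 4.82
position: [0.4647, 0.1625, 0.1874]
tcp_rot: [1.0, 0.018, -0.0, -0.0]
wrist_force: [-3.6, 0.2, -0.3]
finger_gap: 0.0003
finger_force: 1.9
```

{"name": "send_rows", "arguments": {
  "series": [
    {"dx": -0.012,"dy": 0,"dz": 0,"spin": 0,"fingers": -1},
    {"dx": 0,"dy": 0.02,"dz": 0,"spin": 0,"fingers": -1},
    {"dx": 0,"dy": 0.04,"dz": 0,"spin": 0,"fingers": -1},
    {"dx": 0,"dy": 0.04,"dz": 0,"spin": 0,"fingers": -1},
    {"dx": 0,"dy": 0.04,"dz": 0,"spin": 0,"fingers": -1}
  ]
}}

```text
clock: 5.23
position: [0.4587, 0.0208, 0.1881]
tcp_rot: [1.0, 0.019, 0.002, 0.0]
wrist_force: [0.7, 0.1, 0.4]
finger_gap: 0.0004
finger_force: 0.0
```

{"name": "send_rows", "arguments": {
  "series": [
    {"dx": 0,"dy": 0.04,"dz": 0,"spin": 0,"fingers": -1},
    {"dx": 0,"dy": 0.04,"dz": 0,"spin": 0,"fingers": -1},
    {"dx": 0,"dy": 0.04,"dz": 0,"spin": 0,"fingers": -1},
    {"dx": 0,"dy": 0.04,"dz": 0,"spin": 0,"fingers": -1},
    {"dx": 0,"dy": 0.028,"dz": 0,"spin": 0,"fingers": -1}
  ]
}}

```text
clock: 5.65
position: [0.4654, -0.1698, 0.1881]
tcp_rot: [1.0, 0.018, 0.001, 0.001]
wrist_force: [0.8, 0.6, 0.2]
finger_gap: 0.0007
finger_force: 0.0
```

{"name": "send_rows", "arguments": {
  "series": [
    {"dx": 0.004,"dy": 0,"dz": 0,"spin": 0,"fingers": -1},
    {"dx": 0.002,"dy": 0,"dz": 0,"spin": 0,"fingers": -1}
  ]
}}

```text
clock: 5.82
position: [0.4715, -0.1675, 0.1878]
tcp_rot: [1.0, 0.017, 0.001, 0.0]
wrist_force: [0.1, 0.4, 0.2]
finger_gap: 0.0001
finger_force: 0.0
```

```bash
python3 -c "
from h import *
st()"
```

```text
t 5.82 tank [ -58.7 -166.4] z 187.8 toolx yaw -0.21 F [0.1 0.4 0.2]
```

{"name": "send_rows", "arguments": {
  "series": [
    {"dx": 0.001,"dy": 0,"dz": 0,"spin": 0,"fingers": -1},
    {"dx": 0.002,"dy": 0,"dz": 0,"spin": 0,"fingers": -1},
    {"dx": 0.002,"dy": 0,"dz": 0,"spin": 0,"fingers": -1}
  ]
}}

```text
clock: 6.07
position: [0.4754, -0.1644, 0.1874]
tcp_rot: [1.0, 0.019, -0.001, 0.0]
wrist_force: [-3.4, -2.4, 0.8]
finger_gap: 0.0007
finger_force: 1.8
```

{"name": "send_rows", "arguments": {
  "series": [
    {"dx": 0.002,"dy": 0,"dz": 0,"spin": 0,"fingers": -1},
    {"dx": 0.002,"dy": 0,"dz": 0,"spin": 0,"fingers": -1},
    {"dx": 0,"dy": 0,"dz": 0,"spin": 0,"fingers": -1}
  ]
}}

```text
clock: 6.32
position: [0.48, -0.1643, 0.1874]
tcp_rot: [1.0, 0.019, -0.0, -0.0]
wrist_force: [-2.0, 0.6, 0.7]
finger_gap: 0.0005
finger_force: 0.9
```

{"name": "send_rows", "arguments": {
  "series": [
    {"dx": -0.012,"dy": 0,"dz": 0,"spin": 0,"fingers": -1},
    {"dx": 0,"dy": -0.02,"dz": 0,"spin": 0,"fingers": -1},
    {"dx": 0,"dy": -0.04,"dz": 0,"spin": 0,"fingers": -1},
    {"dx": 0,"dy": -0.04,"dz": 0,"spin": 0,"fingers": -1},
    {"dx": 0,"dy": -0.04,"dz": 0,"spin": 0,"fingers": -1}
  ]
}}

```text
clock: 6.73
position: [0.4629, -0.024, 0.1879]
tcp_rot: [1.0, 0.018, 0.001, -0.0]
wrist_force: [1.8, -0.3, 0.4]
finger_gap: 0.0
finger_force: 0.0
```

{"name": "send_rows", "arguments": {
  "series": [
    {"dx": 0,"dy": -0.04,"dz": 0,"spin": 0,"fingers": -1},
    {"dx": 0,"dy": -0.04,"dz": 0,"spin": 0,"fingers": -1},
    {"dx": 0,"dy": -0.04,"dz": 0,"spin": 0,"fingers": -1},
    {"dx": 0,"dy": -0.04,"dz": 0,"spin": 0,"fingers": -1},
    {"dx": 0,"dy": -0.028,"dz": 0,"spin": 0,"fingers": -1}
  ]
}}

```text
clock: 7.15
position: [0.4554, 0.1661, 0.1881]
tcp_rot: [1.0, 0.019, 0.001, -0.001]
wrist_force: [0.1, -0.8, -0.1]
finger_gap: 0.0005
finger_force: 0.0
```

{"name": "send_rows", "arguments": {
  "series": [
    {"dx": 0.003,"dy": 0,"dz": 0,"spin": 0,"fingers": -1},
    {"dx": 0.002,"dy": 0,"dz": 0,"spin": 0,"fingers": -1}
  ]
}}

```text
clock: 7.32
position: [0.4607, 0.1644, 0.1878]
tcp_rot: [1.0, 0.021, 0.001, -0.0]
wrist_force: [0.2, 0.3, 0.2]
finger_gap: 0.0006
finger_force: 0.0
```

```bash
python3 -c "
from h import *
st()"
```

```text
t 7.32 tank [-57.2 165.6] z 187.8 toolx yaw 0.23 F [0.2 0.3 0.2]
```

{"name": "send_rows", "arguments": {
  "series": [
    {"dx": 0.003,"dy": 0,"dz": 0,"spin": 0,"fingers": -1},
    {"dx": 0.002,"dy": 0,"dz": 0,"spin": 0,"fingers": -1},
    {"dx": 0.002,"dy": 0,"dz": 0,"spin": 0,"fingers": -1},
    {"dx": 0.002,"dy": 0,"dz": 0,"spin": 0,"fingers": -1},
    {"dx": 0.002,"dy": 0,"dz": 0,"spin": 0,"fingers": -1}
  ]
}}

```text
clock: 7.73
position: [0.4711, 0.162, 0.1875]
tcp_rot: [1.0, 0.017, -0.001, -0.0]
wrist_force: [-5.3, 1.3, 2.9]
finger_gap: 0.0005
finger_force: 2.5
```

{"name": "send_rows", "arguments": {
  "series": [
    {"dx": -0.012,"dy": 0,"dz": 0,"spin": 0,"fingers": -1},
    {"dx": 0,"dy": 0.02,"dz": 0,"spin": 0,"fingers": -1},
    {"dx": 0,"dy": 0.04,"dz": 0,"spin": 0,"fingers": -1},
    {"dx": 0,"dy": 0.04,"dz": 0,"spin": 0,"fingers": -1},
    {"dx": 0,"dy": 0.04,"dz": 0,"spin": 0,"fingers": -1}
  ]
}}

```text
clock: 8.15
position: [0.4648, 0.0201, 0.1878]
tcp_rot: [1.0, 0.018, 0.001, 0.0]
wrist_force: [0.5, -0.5, 0.8]
finger_gap: 0.0005
finger_force: 0.0
```

{"name": "send_rows", "arguments": {
  "series": [
    {"dx": 0,"dy": 0.04,"dz": 0,"spin": 0,"fingers": -1},
    {"dx": 0,"dy": 0.04,"dz": 0,"spin": 0,"fingers": -1},
    {"dx": 0,"dy": 0.04,"dz": 0,"spin": 0,"fingers": -1},
    {"dx": 0,"dy": 0.04,"dz": 0,"spin": 0,"fingers": -1},
    {"dx": 0,"dy": 0.028,"dz": 0,"spin": 0,"fingers": -1}
  ]
}}

```text
clock: 8.57
position: [0.4712, -0.1701, 0.1878]
tcp_rot: [1.0, 0.016, 0.0, 0.001]
wrist_force: [0.2, 0.2, 0.2]
finger_gap: 0.0005
finger_force: 0.0
```

{"name": "send_rows", "arguments": {
  "series": [
    {"dx": 0.004,"dy": 0,"dz": 0,"spin": 0,"fingers": -1},
    {"dx": 0.002,"dy": 0,"dz": 0,"spin": 0,"fingers": -1}
  ]
}}

```text
clock: 8.73
position: [0.4775, -0.1678, 0.1875]
tcp_rot: [1.0, 0.016, 0.0, -0.0]
wrist_force: [-0.5, 1.4, 0.3]
finger_gap: 0.0004
finger_force: 0.0
```

```bash
python3 -c "
from h import *
st()"
```

```text
t 8.73 tank [ -52.7 -166.9] z 187.5 toolx yaw -0.32 F [-0.5  1.4  0.3]
```

{"name": "send_rows", "arguments": {
  "series": [
    {"dx": 0.002,"dy": 0,"dz": 0,"spin": 0,"fingers": -1},
    {"dx": 0.002,"dy": 0,"dz": 0,"spin": 0,"fingers": -1},
    {"dx": 0.002,"dy": 0,"dz": 0,"spin": 0,"fingers": -1},
    {"dx": 0.002,"dy": 0,"dz": 0,"spin": 0,"fingers": -1},
    {"dx": 0.002,"dy": 0,"dz": 0,"spin": 0,"fingers": -1}
  ]
}}

```text
clock: 9.15
position: [0.4875, -0.1643, 0.1874]
tcp_rot: [1.0, 0.019, -0.001, 0.0]
wrist_force: [-3.5, -3.9, -0.6]
finger_gap: 0.0002
finger_force: 2.0
```

{"name": "send_rows", "arguments": {
  "series": [
    {"dx": -0.012,"dy": 0,"dz": 0,"spin": 0,"fingers": -1},
    {"dx": 0,"dy": -0.02,"dz": 0,"spin": 0,"fingers": -1},
    {"dx": 0,"dy": -0.04,"dz": 0,"spin": 0,"fingers": -1},
    {"dx": 0,"dy": -0.04,"dz": 0,"spin": 0,"fingers": -1},
    {"dx": 0,"dy": -0.04,"dz": 0,"spin": 0,"fingers": -1}
  ]
}}

```text
clock: 9.57
position: [0.4708, -0.0233, 0.1879]
tcp_rot: [1.0, 0.018, 0.001, -0.0]
wrist_force: [1.3, -0.0, 1.3]
finger_gap: 0.0006
finger_force: 0.0
```

{"name": "send_rows", "arguments": {
  "series": [
    {"dx": 0,"dy": -0.04,"dz": 0,"spin": 0,"fingers": -1},
    {"dx": 0,"dy": -0.04,"dz": 0,"spin": 0,"fingers": -1},
    {"dx": 0,"dy": -0.04,"dz": 0,"spin": 0,"fingers": -1},
    {"dx": 0,"dy": -0.04,"dz": 0,"spin": 0,"fingers": -1},
    {"dx": 0,"dy": -0.028,"dz": 0,"spin": 0,"fingers": -1}
  ]
}}

```text
clock: 9.98
position: [0.4632, 0.1668, 0.188]
tcp_rot: [1.0, 0.02, 0.001, -0.001]
wrist_force: [1.0, 0.2, -0.5]
finger_gap: 0.0007
finger_force: 0.0
```

{"name": "send_rows", "arguments": {
  "series": [
    {"dx": 0.004,"dy": 0,"dz": 0,"spin": 0,"fingers": -1},
    {"dx": 0.002,"dy": 0,"dz": 0,"spin": 0,"fingers": -1}
  ]
}}

```text
clock: 10.15
position: [0.4697, 0.1651, 0.1878]
tcp_rot: [1.0, 0.021, 0.001, -0.0]
wrist_force: [-0.9, -0.0, 0.5]
finger_gap: 0.0006
finger_force: 0.0
```

{"name": "send_rows", "arguments": {
  "series": [
    {"dx": 0.002,"dy": 0,"dz": 0,"spin": 0,"fingers": -1},
    {"dx": 0.002,"dy": 0,"dz": 0,"spin": 0,"fingers": -1},
    {"dx": 0.002,"dy": 0,"dz": 0,"spin": 0,"fingers": -1},
    {"dx": 0.002,"dy": 0,"dz": 0,"spin": 0,"fingers": -1},
    {"dx": 0.002,"dy": 0,"dz": 0,"spin": 0,"fingers": -1}
  ]
}}

```text
clock: 10.57
position: [0.4795, 0.1624, 0.1874]
tcp_rot: [1.0, 0.018, -0.001, 0.0]
wrist_force: [-3.5, 0.3, 0.6]
finger_gap: 0.0005
finger_force: 2.0
```

{"name": "send_rows", "arguments": {
  "series": [
    {"dx": -0.012,"dy": 0,"dz": 0,"spin": 0,"fingers": -1},
    {"dx": 0,"dy": 0.02,"dz": 0,"spin": 0,"fingers": -1},
    {"dx": 0,"dy": 0.04,"dz": 0,"spin": 0,"fingers": -1},
    {"dx": 0,"dy": 0.04,"dz": 0,"spin": 0,"fingers": -1},
    {"dx": 0,"dy": 0.04,"dz": 0,"spin": 0,"fingers": -1}
  ]
}}

```text
clock: 10.98
position: [0.4734, 0.0206, 0.1879]
tcp_rot: [1.0, 0.019, 0.001, 0.001]
wrist_force: [1.1, -0.4, -0.2]
finger_gap: 0.0001
finger_force: 0.0
```

{"name": "send_rows", "arguments": {
  "series": [
    {"dx": 0,"dy": 0.04,"dz": 0,"spin": 0,"fingers": -1},
    {"dx": 0,"dy": 0.04,"dz": 0,"spin": 0,"fingers": -1},
    {"dx": 0,"dy": 0.04,"dz": 0,"spin": 0,"fingers": -1},
    {"dx": 0,"dy": 0.04,"dz": 0,"spin": 0,"fingers": -1},
    {"dx": 0,"dy": 0.028,"dz": 0,"spin": 0,"fingers": -1}
  ]
}}

```text
clock: 11.4
position: [0.4798, -0.1698, 0.188]
tcp_rot: [1.0, 0.017, 0.001, 0.001]
wrist_force: [0.2, 0.4, 0.4]
finger_gap: 0.0005
finger_force: 0.0
```

{"name": "send_rows", "arguments": {
  "series": [
    {"dx": 0.004,"dy": 0,"dz": 0,"spin": 0,"fingers": -1},
    {"dx": 0.002,"dy": 0,"dz": 0,"spin": 0,"fingers": -1}
  ]
}}

```text
clock: 11.57
position: [0.486, -0.1674, 0.1876]
tcp_rot: [1.0, 0.016, 0.001, 0.0]
wrist_force: [0.0, 0.7, 0.0]
finger_gap: 0.0006
finger_force: 0.0
```

```bash
python3 -c "
from h import *
st()"
```

```text
t 11.57 tank [ -44.2 -166.9] z 187.6 toolx yaw -0.26 F [0.  0.7 0. ]
```

{"name": "send_rows", "arguments": {
  "series": [
    {"dx": 0.002,"dy": 0,"dz": 0,"spin": 0,"fingers": -1},
    {"dx": 0.002,"dy": 0,"dz": 0,"spin": 0,"fingers": -1},
    {"dx": 0.002,"dy": 0,"dz": 0,"spin": 0,"fingers": -1},
    {"dx": 0.002,"dy": 0,"dz": 0,"spin": 0,"fingers": -1},
    {"dx": 0.002,"dy": 0,"dz": 0,"spin": 0,"fingers": -1}
  ]
}}

```text
clock: 11.98
position: [0.4956, -0.1637, 0.1874]
tcp_rot: [1.0, 0.019, -0.0, -0.0]
wrist_force: [-3.3, -1.2, 0.8]
finger_gap: 0.0006
finger_force: 1.7
```

{"name": "send_rows", "arguments": {
  "series": [
    {"dx": -0.012,"dy": 0,"dz": 0,"spin": 0,"fingers": -1},
    {"dx": 0,"dy": -0.02,"dz": 0,"spin": 0,"fingers": -1},
    {"dx": 0,"dy": -0.04,"dz": 0,"spin": 0,"fingers": -1},
    {"dx": 0,"dy": -0.04,"dz": 0,"spin": 0,"fingers": -1},
    {"dx": 0,"dy": -0.04,"dz": 0,"spin": 0,"fingers": -1}
  ]
}}

```text
clock: 12.4
position: [0.4789, -0.023, 0.1878]
tcp_rot: [1.0, 0.018, 0.001, -0.0]
wrist_force: [0.5, 0.5, -0.3]
finger_gap: 0.0005
finger_force: 0.0
```

{"name": "send_rows", "arguments": {
  "series": [
    {"dx": 0,"dy": -0.04,"dz": 0,"spin": 0,"fingers": -1},
    {"dx": 0,"dy": -0.04,"dz": 0,"spin": 0,"fingers": -1},
    {"dx": 0,"dy": -0.04,"dz": 0,"spin": 0,"fingers": -1},
    {"dx": 0,"dy": -0.04,"dz": 0,"spin": 0,"fingers": -1},
    {"dx": 0,"dy": -0.028,"dz": 0,"spin": 0,"fingers": -1}
  ]
}}

```text
clock: 12.82
position: [0.4712, 0.1671, 0.188]
tcp_rot: [1.0, 0.02, 0.001, -0.001]
wrist_force: [0.8, -0.4, -0.4]
finger_gap: -0.0
finger_force: 0.0
```

{"name": "send_rows", "arguments": {
  "series": [
    {"dx": 0.004,"dy": 0,"dz": 0,"spin": 0,"fingers": -1},
    {"dx": 0.002,"dy": 0,"dz": 0,"spin": 0,"fingers": -1}
  ]
}}

```text
clock: 12.98
position: [0.4777, 0.1654, 0.1877]
tcp_rot: [1.0, 0.021, 0.001, -0.0]
wrist_force: [0.0, -0.1, 0.0]
finger_gap: 0.0008
finger_force: 0.0
```

{"name": "send_rows", "arguments": {
  "series": [
    {"dx": 0.002,"dy": 0,"dz": 0,"spin": 0,"fingers": -1},
    {"dx": 0.002,"dy": 0,"dz": 0,"spin": 0,"fingers": -1},
    {"dx": 0.002,"dy": 0,"dz": 0,"spin": 0,"fingers": -1},
    {"dx": 0.002,"dy": 0,"dz": 0,"spin": 0,"fingers": -1},
    {"dx": 0.002,"dy": 0,"dz": 0,"spin": 0,"fingers": -1}
  ]
}}

```text
clock: 13.4
position: [0.4874, 0.1627, 0.1874]
tcp_rot: [1.0, 0.018, -0.001, -0.0]
wrist_force: [-3.9, -0.0, 1.4]
finger_gap: 0.0006
finger_force: 2.1
```

{"name": "send_rows", "arguments": {
  "series": [
    {"dx": -0.012,"dy": 0,"dz": 0,"spin": 0,"fingers": -1},
    {"dx": 0,"dy": 0.02,"dz": 0,"spin": 0,"fingers": -1},
    {"dx": 0,"dy": 0.04,"dz": 0,"spin": 0,"fingers": -1},
    {"dx": 0,"dy": 0.04,"dz": 0,"spin": 0,"fingers": -1},
    {"dx": 0,"dy": 0.04,"dz": 0,"spin": 0,"fingers": -1}
  ]
}}

```text
clock: 13.82
position: [0.4813, 0.0209, 0.1879]
tcp_rot: [1.0, 0.019, 0.001, 0.001]
wrist_force: [1.2, 0.2, 0.0]
finger_gap: 0.0002
finger_force: 0.0
```

{"name": "send_rows", "arguments": {
  "series": [
    {"dx": 0,"dy": 0.04,"dz": 0,"spin": 0,"fingers": -1},
    {"dx": 0,"dy": 0.04,"dz": 0,"spin": 0,"fingers": -1},
    {"dx": 0,"dy": 0.04,"dz": 0,"spin": 0,"fingers": -1},
    {"dx": 0,"dy": 0.04,"dz": 0,"spin": 0,"fingers": -1},
    {"dx": 0,"dy": 0.028,"dz": 0,"spin": 0,"fingers": -1}
  ]
}}

```text
clock: 14.23
position: [0.4877, -0.1695, 0.1879]
tcp_rot: [1.0, 0.017, 0.001, 0.001]
wrist_force: [-0.2, -0.1, 0.4]
finger_gap: 0.0005
finger_force: 0.0
```

{"name": "send_rows", "arguments": {
  "series": [
    {"dx": 0.004,"dy": 0,"dz": 0,"spin": 0,"fingers": -1},
    {"dx": 0.002,"dy": 0,"dz": 0,"spin": 0,"fingers": -1}
  ]
}}

```text
clock: 14.4
position: [0.494, -0.1671, 0.1876]
tcp_rot: [1.0, 0.016, 0.0, 0.0]
wrist_force: [0.1, 1.8, -0.4]
finger_gap: 0.0004
finger_force: 0.0
```

```bash
python3 -c "
from h import *
st()"
```

```text
t 14.4 tank [ -36.2 -166.9] z 187.6 toolx yaw -0.27 F [ 0.1  1.8 -0.4]
```

{"name": "send_rows", "arguments": {
  "series": [
    {"dx": 0.002,"dy": 0,"dz": 0,"spin": 0,"fingers": -1},
    {"dx": 0.002,"dy": 0,"dz": 0,"spin": 0,"fingers": -1},
    {"dx": 0.002,"dy": 0,"dz": 0,"spin": 0,"fingers": -1},
    {"dx": 0.002,"dy": 0,"dz": 0,"spin": 0,"fingers": -1},
    {"dx": 0.002,"dy": 0,"dz": 0,"spin": 0,"fingers": -1}
  ]
}}

```text
clock: 14.82
position: [0.5036, -0.1634, 0.1874]
tcp_rot: [1.0, 0.019, -0.001, -0.0]
wrist_force: [-3.2, -0.5, -0.1]
finger_gap: 0.0005
finger_force: 1.7
```

{"name": "send_rows", "arguments": {
  "series": [
    {"dx": -0.012,"dy": 0,"dz": 0,"spin": 0,"fingers": -1},
    {"dx": 0,"dy": -0.02,"dz": 0,"spin": 0,"fingers": -1},
    {"dx": 0,"dy": -0.04,"dz": 0,"spin": 0,"fingers": -1},
    {"dx": 0,"dy": -0.04,"dz": 0,"spin": 0,"fingers": -1},
    {"dx": 0,"dy": -0.04,"dz": 0,"spin": 0,"fingers": -1}
  ]
}}

```text
clock: 15.23
position: [0.4868, -0.0228, 0.1878]
tcp_rot: [1.0, 0.018, 0.001, -0.0]
wrist_force: [0.6, 0.7, -1.0]
finger_gap: 0.0004
finger_force: 0.0
```

{"name": "send_rows", "arguments": {
  "series": [
    {"dx": 0,"dy": -0.04,"dz": 0,"spin": 0,"fingers": -1},
    {"dx": 0,"dy": -0.04,"dz": 0,"spin": 0,"fingers": -1},
    {"dx": 0,"dy": -0.04,"dz": 0,"spin": 0,"fingers": -1},
    {"dx": 0,"dy": -0.04,"dz": 0,"spin": 0,"fingers": -1},
    {"dx": 0,"dy": -0.028,"dz": 0,"spin": 0,"fingers": -1}
  ]
}}

```text
clock: 15.65
position: [0.4792, 0.1674, 0.188]
tcp_rot: [1.0, 0.02, 0.001, -0.001]
wrist_force: [0.7, 0.2, 0.9]
finger_gap: 0.0009
finger_force: 0.0
```

{"name": "send_rows", "arguments": {
  "series": [
    {"dx": 0.004,"dy": 0,"dz": 0,"spin": 0,"fingers": -1},
    {"dx": 0.002,"dy": 0,"dz": 0,"spin": 0,"fingers": -1}
  ]
}}

```text
clock: 15.82
position: [0.4857, 0.1656, 0.1878]
tcp_rot: [1.0, 0.021, 0.001, -0.0]
wrist_force: [0.3, -0.2, -0.5]
finger_gap: 0.0003
finger_force: 0.0
```

{"name": "send_rows", "arguments": {
  "series": [
    {"dx": 0.002,"dy": 0,"dz": 0,"spin": 0,"fingers": -1},
    {"dx": 0.002,"dy": 0,"dz": 0,"spin": 0,"fingers": -1},
    {"dx": 0.002,"dy": 0,"dz": 0,"spin": 0,"fingers": -1},
    {"dx": 0.002,"dy": 0,"dz": 0,"spin": 0,"fingers": -1},
    {"dx": 0.002,"dy": 0,"dz": 0,"spin": 0,"fingers": -1}
  ]
}}

```text
clock: 16.23
position: [0.4954, 0.1629, 0.1874]
tcp_rot: [1.0, 0.018, -0.001, -0.0]
wrist_force: [-3.8, 1.2, 1.6]
finger_gap: 0.0006
finger_force: 2.1
```

{"name": "send_rows", "arguments": {
  "series": [
    {"dx": -0.012,"dy": 0,"dz": 0,"spin": 0,"fingers": -1},
    {"dx": 0,"dy": 0.02,"dz": 0,"spin": 0,"fingers": -1},
    {"dx": 0,"dy": 0.04,"dz": 0,"spin": 0,"fingers": -1},
    {"dx": 0,"dy": 0.04,"dz": 0,"spin": 0,"fingers": -1},
    {"dx": 0,"dy": 0.04,"dz": 0,"spin": 0,"fingers": -1}
  ]
}}

```text
clock: 16.65
position: [0.4893, 0.0212, 0.1878]
tcp_rot: [1.0, 0.019, 0.001, 0.001]
wrist_force: [1.3, 0.9, -0.4]
finger_gap: 0.0005
finger_force: 0.0
```

{"name": "send_rows", "arguments": {
  "series": [
    {"dx": 0,"dy": 0.04,"dz": 0,"spin": 0,"fingers": -1},
    {"dx": 0,"dy": 0.04,"dz": 0,"spin": 0,"fingers": -1},
    {"dx": 0,"dy": 0.04,"dz": 0,"spin": 0,"fingers": -1},
    {"dx": 0,"dy": 0.04,"dz": 0,"spin": 0,"fingers": -1},
    {"dx": 0,"dy": 0.028,"dz": 0,"spin": 0,"fingers": -1}
  ]
}}

```text
clock: 17.07
position: [0.4957, -0.1693, 0.1879]
tcp_rot: [1.0, 0.017, 0.001, 0.001]
wrist_force: [0.3, 0.4, -0.2]
finger_gap: 0.0008
finger_force: 0.0
```

{"name": "send_rows", "arguments": {
  "series": [
    {"dx": 0.004,"dy": 0,"dz": 0,"spin": 0,"fingers": -1},
    {"dx": 0.002,"dy": 0,"dz": 0,"spin": 0,"fingers": -1}
  ]
}}

```text
clock: 17.23
position: [0.5019, -0.1669, 0.1876]
tcp_rot: [1.0, 0.016, 0.0, 0.0]
wrist_force: [-0.5, 0.7, -0.2]
finger_gap: 0.0007
finger_force: 0.0
```

```bash
python3 -c "
from h import *
st()"
```

```text
t 17.23 tank [ -28.2 -167. ] z 187.6 toolx yaw -0.27 F [-0.5  0.7 -0.2]
```

{"name": "send_rows", "arguments": {
  "series": [
    {"dx": 0.002,"dy": 0,"dz": 0,"spin": 0,"fingers": -1},
    {"dx": 0.002,"dy": 0,"dz": 0,"spin": 0,"fingers": -1},
    {"dx": 0.002,"dy": 0,"dz": 0,"spin": 0,"fingers": -1},
    {"dx": 0.002,"dy": 0,"dz": 0,"spin": 0,"fingers": -1},
    {"dx": 0.002,"dy": 0,"dz": 0,"spin": 0,"fingers": -1}
  ]
}}

```text
clock: 17.65
position: [0.5116, -0.1631, 0.1874]
tcp_rot: [1.0, 0.019, -0.0, -0.0]
wrist_force: [-4.1, -1.1, -0.2]
finger_gap: 0.0006
finger_force: 1.7
```

{"name": "send_rows", "arguments": {
  "series": [
    {"dx": -0.012,"dy": 0,"dz": 0,"spin": 0,"fingers": -1},
    {"dx": 0,"dy": -0.02,"dz": 0,"spin": 0,"fingers": -1},
    {"dx": 0,"dy": -0.04,"dz": 0,"spin": 0,"fingers": -1},
    {"dx": 0,"dy": -0.04,"dz": 0,"spin": 0,"fingers": -1},
    {"dx": 0,"dy": -0.04,"dz": 0,"spin": 0,"fingers": -1}
  ]
}}

```text
clock: 18.07
position: [0.4949, -0.0225, 0.1878]
tcp_rot: [1.0, 0.018, 0.001, -0.0]
wrist_force: [-0.0, 0.3, -0.7]
finger_gap: 0.0005
finger_force: 0.0
```

{"name": "send_rows", "arguments": {
  "series": [
    {"dx": 0,"dy": -0.04,"dz": 0,"spin": 0,"fingers": -1},
    {"dx": 0,"dy": -0.04,"dz": 0,"spin": 0,"fingers": -1},
    {"dx": 0,"dy": -0.04,"dz": 0,"spin": 0,"fingers": -1},
    {"dx": 0,"dy": -0.04,"dz": 0,"spin": 0,"fingers": -1},
    {"dx": 0,"dy": -0.028,"dz": 0,"spin": 0,"fingers": -1}
  ]
}}

```text
clock: 18.48
position: [0.4872, 0.1677, 0.188]
tcp_rot: [1.0, 0.02, 0.001, -0.001]
wrist_force: [0.4, 0.3, -0.2]
finger_gap: 0.0005
finger_force: 0.0
```

{"name": "send_rows", "arguments": {
  "series": [
    {"dx": 0.004,"dy": 0,"dz": 0,"spin": 0,"fingers": -1},
    {"dx": 0.002,"dy": 0,"dz": 0,"spin": 0,"fingers": -1}
  ]
}}

```text
clock: 18.65
position: [0.4937, 0.166, 0.1878]
tcp_rot: [1.0, 0.021, 0.001, -0.0]
wrist_force: [0.0, 0.8, 0.0]
finger_gap: 0.0008
finger_force: 0.0
```

{"name": "send_rows", "arguments": {
  "series": [
    {"dx": 0.002,"dy": 0,"dz": 0,"spin": 0,"fingers": -1},
    {"dx": 0.002,"dy": 0,"dz": 0,"spin": 0,"fingers": -1},
    {"dx": 0.002,"dy": 0,"dz": 0,"spin": 0,"fingers": -1},
    {"dx": 0.002,"dy": 0,"dz": 0,"spin": 0,"fingers": -1},
    {"dx": 0.002,"dy": 0,"dz": 0,"spin": 0,"fingers": -1}
  ]
}}

```text
clock: 19.07
position: [0.5034, 0.1632, 0.1874]
tcp_rot: [1.0, 0.018, -0.001, -0.0]
wrist_force: [-4.6, 0.5, 1.5]
finger_gap: 0.0003
finger_force: 2.1
```

{"name": "send_rows", "arguments": {
  "series": [
    {"dx": -0.012,"dy": 0,"dz": 0,"spin": 0,"fingers": -1},
    {"dx": 0,"dy": 0.02,"dz": 0,"spin": 0,"fingers": -1},
    {"dx": 0,"dy": 0.04,"dz": 0,"spin": 0,"fingers": -1},
    {"dx": 0,"dy": 0.04,"dz": 0,"spin": 0,"fingers": -1},
    {"dx": 0,"dy": 0.04,"dz": 0,"spin": 0,"fingers": -1}
  ]
}}

```text
clock: 19.48
position: [0.4973, 0.0214, 0.1879]
tcp_rot: [1.0, 0.019, 0.001, 0.001]
wrist_force: [0.5, 0.3, 0.8]
finger_gap: 0.0007
finger_force: 0.0
```

{"name": "send_rows", "arguments": {
  "series": [
    {"dx": 0,"dy": 0.04,"dz": 0,"spin": 0,"fingers": -1},
    {"dx": 0,"dy": 0.04,"dz": 0,"spin": 0,"fingers": -1},
    {"dx": 0,"dy": 0.04,"dz": 0,"spin": 0,"fingers": -1},
    {"dx": 0,"dy": 0.04,"dz": 0,"spin": 0,"fingers": -1},
    {"dx": 0,"dy": 0.028,"dz": 0,"spin": 0,"fingers": -1}
  ]
}}

```text
clock: 19.9
position: [0.5037, -0.169, 0.1879]
tcp_rot: [1.0, 0.017, 0.001, 0.001]
wrist_force: [0.6, 0.1, -0.0]
finger_gap: 0.0002
finger_force: 0.0
```

{"name": "send_rows", "arguments": {
  "series": [
    {"dx": 0.004,"dy": 0,"dz": 0,"spin": 0,"fingers": -1},
    {"dx": 0.002,"dy": 0,"dz": 0,"spin": 0,"fingers": -1}
  ]
}}

```text
clock: 20.07
position: [0.5099, -0.1666, 0.1876]
tcp_rot: [1.0, 0.016, 0.0, 0.0]
wrist_force: [0.3, 0.2, 0.3]
finger_gap: 0.0004
finger_force: 0.0
```

```bash
python3 -c "
from h import *
st()
im=bot.get_image('top');np.save('top1.npy',im,allow_pickle=True)
p=im['pixels'][128:240,195:350];cv2.imwrite('pics/topc1.png',cv2.resize(p,None,fx=5,fy=5,interpolation=cv2.INTER_CUBIC))"
```

```text
t 20.07 tank [ -20.3 -167. ] z 187.6 toolx yaw -0.27 F [0.3 0.2 0.3]
```

View pics/topc1.png

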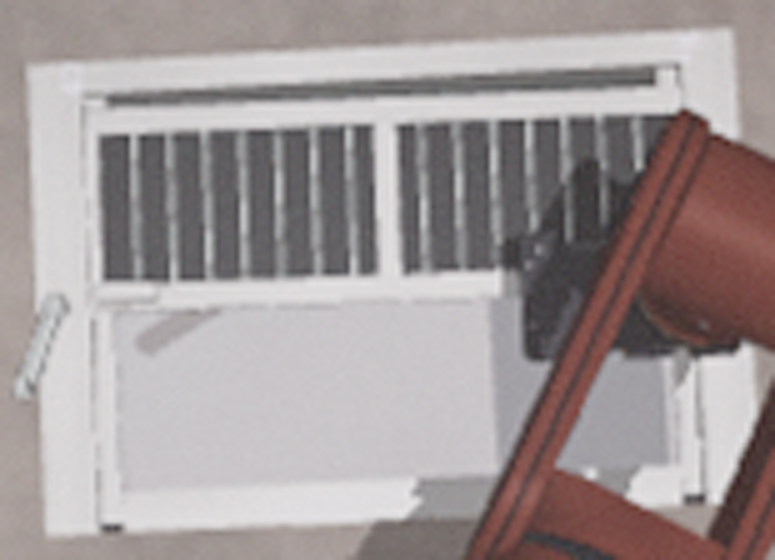

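The far gap runs evenly from about (108,100) to (650,75), roughly 10–14 mm. The catch hasn't moved, from (57,298) to (22,395).

{"name": "send_rows", "arguments": {
  "series": [
    {"dx": 0.002,"dy": 0,"dz": 0,"spin": 0,"fingers": -1},
    {"dx": 0.002,"dy": 0,"dz": 0,"spin": 0,"fingers": -1},
    {"dx": 0.002,"dy": 0,"dz": 0,"spin": 0,"fingers": -1},
    {"dx": 0.002,"dy": 0,"dz": 0,"spin": 0,"fingers": -1},
    {"dx": 0.0015,"dy": 0,"dz": 0,"spin": 0,"fingers": -1}
  ]
}}

```text
clock: 20.53
position: [0.5191, -0.1629, 0.1873]
tcp_rot: [1.0, 0.019, -0.0, -0.0]
wrist_force: [-3.2, -0.3, 0.5]
finger_gap: 0.0006
finger_force: 1.7
```

{"name": "send_rows", "arguments": {
  "series": [
    {"dx": -0.012,"dy": 0,"dz": 0,"spin": 0,"fingers": -1},
    {"dx": 0,"dy": -0.02,"dz": 0,"spin": 0,"fingers": -1},
    {"dx": 0,"dy": -0.04,"dz": 0,"spin": 0,"fingers": -1},
    {"dx": 0,"dy": -0.04,"dz": 0,"spin": 0,"fingers": -1},
    {"dx": 0,"dy": -0.04,"dz": 0,"spin": 0,"fingers": -1}
  ]
}}

```text
clock: 20.95
position: [0.5024, -0.0225, 0.1879]
tcp_rot: [1.0, 0.018, 0.001, -0.0]
wrist_force: [1.7, 0.6, -0.1]
finger_gap: 0.0004
finger_force: 0.0
```

{"name": "send_rows", "arguments": {
  "series": [
    {"dx": 0,"dy": -0.04,"dz": 0,"spin": 0,"fingers": -1},
    {"dx": 0,"dy": -0.04,"dz": 0,"spin": 0,"fingers": -1},
    {"dx": 0,"dy": -0.04,"dz": 0,"spin": 0,"fingers": -1},
    {"dx": 0,"dy": -0.04,"dz": 0,"spin": 0,"fingers": -1},
    {"dx": 0,"dy": -0.028,"dz": 0,"spin": 0,"fingers": -1}
  ]
}}

```text
clock: 21.37
position: [0.4949, 0.1678, 0.1881]
tcp_rot: [1.0, 0.02, 0.001, -0.001]
wrist_force: [-0.1, -0.6, -0.6]
finger_gap: 0.0
finger_force: 0.0
```

{"name": "send_rows", "arguments": {
  "series": [
    {"dx": 0.004,"dy": 0,"dz": 0,"spin": 0,"fingers": -1},
    {"dx": 0.002,"dy": 0,"dz": 0,"spin": 0,"fingers": -1},
    {"dx": 0.002,"dy": 0,"dz": 0,"spin": 0,"fingers": -1},
    {"dx": 0.002,"dy": 0,"dz": 0,"spin": 0,"fingers": -1}
  ]
}}

```text
clock: 21.7
position: [0.505, 0.1636, 0.1875]
tcp_rot: [1.0, 0.018, -0.0, -0.0]
wrist_force: [-4.9, 2.5, 3.0]
finger_gap: 0.0007
finger_force: 2.5
```

{"name": "send_rows", "arguments": {
  "series": [
    {"dx": 0.001,"dy": 0,"dz": 0,"spin": 0,"fingers": -1},
    {"dx": 0.001,"dy": 0,"dz": 0,"spin": 0,"fingers": -1},
    {"dx": 0.001,"dy": 0,"dz": 0,"spin": 0,"fingers": -1}
  ]
}}

```text
clock: 21.95
position: [0.5076, 0.1634, 0.1874]
tcp_rot: [1.0, 0.018, -0.001, -0.0]
wrist_force: [-5.4, 1.0, 2.9]
finger_gap: 0.0006
finger_force: 2.4
```

```bash
python3 -c "
from h import *
st()"
```

```text
t 21.95 tank [-10.4 162.9] z 187.4 toolx yaw -0.1 F [-5.4  1.   2.9]
```

{"name": "send_rows", "arguments": {
  "series": [
    {"dx": 0.001,"dy": 0,"dz": 0,"spin": 0,"fingers": -1},
    {"dx": 0.001,"dy": 0,"dz": 0,"spin": 0,"fingers": -1}
  ]
}}

```text
clock: 22.12
position: [0.5098, 0.1635, 0.1875]
tcp_rot: [1.0, 0.018, -0.001, -0.0]
wrist_force: [-5.1, 0.2, 2.4]
finger_gap: 0.0006
finger_force: 2.3
```

{"name": "send_rows", "arguments": {
  "series": [
    {"dx": 0.001,"dy": 0,"dz": 0,"spin": 0,"fingers": -1},
    {"dx": 0,"dy": 0,"dz": 0,"spin": 0,"fingers": -1}
  ]
}}

```text
clock: 22.28
position: [0.5112, 0.1637, 0.1874]
tcp_rot: [1.0, 0.018, -0.0, 0.0]
wrist_force: [-3.7, -0.7, 2.4]
finger_gap: 0.0004
finger_force: 1.9
```

{"name": "send_rows", "arguments": {
  "series": [
    {"dx": -0.012,"dy": 0,"dz": 0,"spin": 0,"fingers": -1},
    {"dx": 0,"dy": 0.02,"dz": 0,"spin": 0,"fingers": -1},
    {"dx": 0,"dy": 0.04,"dz": 0,"spin": 0,"fingers": -1},
    {"dx": 0,"dy": 0.04,"dz": 0,"spin": 0,"fingers": -1},
    {"dx": 0,"dy": 0.04,"dz": 0,"spin": 0,"fingers": -1}
  ]
}}

```text
clock: 22.7
position: [0.505, 0.0222, 0.1879]
tcp_rot: [1.0, 0.019, 0.001, 0.001]
wrist_force: [0.6, 0.2, 0.5]
finger_gap: 0.0007
finger_force: 0.0
```

{"name": "send_rows", "arguments": {
  "series": [
    {"dx": 0,"dy": 0.04,"dz": 0,"spin": 0,"fingers": -1},
    {"dx": 0,"dy": 0.04,"dz": 0,"spin": 0,"fingers": -1},
    {"dx": 0,"dy": 0.04,"dz": 0,"spin": 0,"fingers": -1},
    {"dx": 0,"dy": 0.04,"dz": 0,"spin": 0,"fingers": -1},
    {"dx": 0,"dy": 0.028,"dz": 0,"spin": 0,"fingers": -1}
  ]
}}

```text
clock: 23.12
position: [0.5116, -0.1683, 0.188]
tcp_rot: [1.0, 0.018, 0.001, 0.001]
wrist_force: [-0.1, 0.2, 0.0]
finger_gap: 0.0004
finger_force: 0.0
```

{"name": "send_rows", "arguments": {
  "series": [
    {"dx": 0.004,"dy": 0,"dz": 0,"spin": 0,"fingers": -1},
    {"dx": 0.002,"dy": 0,"dz": 0,"spin": 0,"fingers": -1},
    {"dx": 0.002,"dy": 0,"dz": 0,"spin": 0,"fingers": -1},
    {"dx": 0.002,"dy": 0,"dz": 0,"spin": 0,"fingers": -1}
  ]
}}

```text
clock: 23.45
position: [0.5211, -0.163, 0.1874]
tcp_rot: [1.0, 0.019, -0.0, 0.0]
wrist_force: [-3.8, -2.8, 1.1]
finger_gap: 0.0005
finger_force: 1.9
```

```bash
python3 -c "
from h import *
st()"
```

```text
t 23.45 tank [  -9.  -163.8] z 187.4 toolx yaw 0.05 F [-3.8 -2.8  1.1]
```

{"name": "send_rows", "arguments": {
  "series": [
    {"dx": 0.001,"dy": 0,"dz": 0,"spin": 0,"fingers": -1},
    {"dx": 0.001,"dy": 0,"dz": 0,"spin": 0,"fingers": -1},
    {"dx": 0.001,"dy": 0,"dz": 0,"spin": 0,"fingers": -1}
  ]
}}

```text
clock: 23.7
position: [0.524, -0.1626, 0.1874]
tcp_rot: [1.0, 0.019, -0.0, -0.0]
wrist_force: [-2.6, -0.6, 1.4]
finger_gap: 0.0005
finger_force: 1.7
```

{"name": "send_rows", "arguments": {
  "series": [
    {"dx": 0.001,"dy": 0,"dz": 0,"spin": 0,"fingers": -1},
    {"dx": 0.001,"dy": 0,"dz": 0,"spin": 0,"fingers": -1}
  ]
}}

```text
clock: 23.87
position: [0.5261, -0.1627, 0.1874]
tcp_rot: [1.0, 0.019, -0.0, -0.0]
wrist_force: [-2.8, 0.5, 0.9]
finger_gap: 0.0008
finger_force: 1.7
```

{"name": "send_rows", "arguments": {
  "series": [
    {"dx": -0.012,"dy": 0,"dz": 0,"spin": 0,"fingers": -1},
    {"dx": 0,"dy": -0.02,"dz": 0,"spin": 0,"fingers": -1},
    {"dx": 0,"dy": -0.04,"dz": 0,"spin": 0,"fingers": -1},
    {"dx": 0,"dy": -0.04,"dz": 0,"spin": 0,"fingers": -1},
    {"dx": 0,"dy": -0.04,"dz": 0,"spin": 0,"fingers": -1}
  ]
}}

```text
clock: 24.28
position: [0.5096, -0.0223, 0.1879]
tcp_rot: [1.0, 0.018, 0.001, -0.0]
wrist_force: [1.5, -0.4, 0.0]
finger_gap: 0.0002
finger_force: 0.0
```

{"name": "send_rows", "arguments": {
  "series": [
    {"dx": 0,"dy": -0.04,"dz": 0,"spin": 0,"fingers": -1},
    {"dx": 0,"dy": -0.04,"dz": 0,"spin": 0,"fingers": -1},
    {"dx": 0,"dy": -0.04,"dz": 0,"spin": 0,"fingers": -1},
    {"dx": 0,"dy": -0.04,"dz": 0,"spin": 0,"fingers": -1},
    {"dx": 0,"dy": -0.028,"dz": 0,"spin": 0,"fingers": -1}
  ]
}}

```text
clock: 24.7
position: [0.502, 0.168, 0.1881]
tcp_rot: [1.0, 0.019, 0.001, -0.001]
wrist_force: [-0.3, -1.2, -0.1]
finger_gap: 0.0009
finger_force: 0.0
```

{"name": "send_rows", "arguments": {
  "series": [
    {"dx": 0.004,"dy": 0,"dz": 0,"spin": 0,"fingers": -1},
    {"dx": 0.002,"dy": 0,"dz": 0,"spin": 0,"fingers": -1},
    {"dx": 0.002,"dy": 0,"dz": 0,"spin": 0,"fingers": -1},
    {"dx": 0.001,"dy": 0,"dz": 0,"spin": 0,"fingers": -1},
    {"dx": 0.001,"dy": 0,"dz": 0,"spin": 0,"fingers": -1}
  ]
}}

```text
clock: 25.12
position: [0.5121, 0.1634, 0.1875]
tcp_rot: [1.0, 0.018, -0.001, -0.0]
wrist_force: [-4.2, -0.0, 2.4]
finger_gap: 0.0003
finger_force: 2.2
```

{"name": "send_rows", "arguments": {
  "series": [
    {"dx": 0.001,"dy": 0,"dz": 0,"spin": 0,"fingers": -1},
    {"dx": 0.001,"dy": 0,"dz": 0,"spin": 0,"fingers": -1}
  ]
}}

```text
clock: 25.28
position: [0.5132, 0.1635, 0.1875]
tcp_rot: [1.0, 0.018, -0.001, -0.0]
wrist_force: [-10.2, -0.5, 5.7]
finger_gap: 0.0005
finger_force: 4.9
```

```bash
python3 -c "
from h import *
st()"
```

```text
t 25.28 tank [ -4.8 162.8] z 187.5 toolx yaw -0.09 F [-10.2  -0.5   5.7]
```

{"name": "send_rows", "arguments": {
  "series": [
    {"dx": 0,"dy": 0,"dz": 0,"spin": 0,"fingers": -1},
    {"dx": 0.0005,"dy": 0,"dz": 0,"spin": 0,"fingers": -1}
  ]
}}

```text
clock: 25.45
position: [0.5132, 0.1635, 0.1875]
tcp_rot: [1.0, 0.018, -0.002, 0.0]
wrist_force: [-9.2, -0.3, 6.2]
finger_gap: 0.0007
finger_force: 4.6
```

Left is on the stop. Now the right end.

{"name": "send_rows", "arguments": {
  "series": [
    {"dx": -0.013,"dy": 0,"dz": 0,"spin": 0,"fingers": -1},
    {"dx": 0,"dy": 0.02,"dz": 0,"spin": 0,"fingers": -1},
    {"dx": 0,"dy": 0.04,"dz": 0,"spin": 0,"fingers": -1},
    {"dx": 0,"dy": 0.04,"dz": 0,"spin": 0,"fingers": -1},
    {"dx": 0,"dy": 0.04,"dz": 0,"spin": 0,"fingers": -1}
  ]
}}

```text
clock: 25.87
position: [0.5068, 0.022, 0.1878]
tcp_rot: [1.0, 0.019, 0.001, 0.0]
wrist_force: [1.8, -0.1, -0.3]
finger_gap: -0.0001
finger_force: 0.0
```

{"name": "send_rows", "arguments": {
  "series": [
    {"dx": 0,"dy": 0.04,"dz": 0,"spin": 0,"fingers": -1},
    {"dx": 0,"dy": 0.04,"dz": 0,"spin": 0,"fingers": -1},
    {"dx": 0,"dy": 0.04,"dz": 0,"spin": 0,"fingers": -1},
    {"dx": 0,"dy": 0.04,"dz": 0,"spin": 0,"fingers": -1},
    {"dx": 0,"dy": 0.028,"dz": 0,"spin": 0,"fingers": -1}
  ]
}}

```text
clock: 26.28
position: [0.5133, -0.1683, 0.1878]
tcp_rot: [1.0, 0.017, 0.001, 0.001]
wrist_force: [-0.8, 0.2, 0.5]
finger_gap: 0.001
finger_force: 0.0
```

{"name": "send_rows", "arguments": {
  "series": [
    {"dx": 0.004,"dy": 0,"dz": 0,"spin": 0,"fingers": -1},
    {"dx": 0.002,"dy": 0,"dz": 0,"spin": 0,"fingers": -1},
    {"dx": 0.002,"dy": 0,"dz": 0,"spin": 0,"fingers": -1},
    {"dx": 0.001,"dy": 0,"dz": 0,"spin": 0,"fingers": -1},
    {"dx": 0.001,"dy": 0,"dz": 0,"spin": 0,"fingers": -1}
  ]
}}

```text
clock: 26.7
position: [0.5238, -0.1623, 0.1875]
tcp_rot: [1.0, 0.019, -0.0, -0.0]
wrist_force: [0.1, 0.4, -0.1]
finger_gap: 0.0002
finger_force: 0.0
```

```bash
python3 -c "
from h import *
st()"
```

```text
t 26.7 tank [  -6.2 -163.2] z 187.5 toolx yaw 0.08 F [ 0.1  0.4 -0.1]
```

{"name": "send_rows", "arguments": {
  "series": [
    {"dx": 0.001,"dy": 0,"dz": 0,"spin": 0,"fingers": -1},
    {"dx": 0.001,"dy": 0,"dz": 0,"spin": 0,"fingers": -1},
    {"dx": 0.001,"dy": 0,"dz": 0,"spin": 0,"fingers": -1}
  ]
}}

```text
clock: 26.95
position: [0.5264, -0.1626, 0.1876]
tcp_rot: [1.0, 0.019, -0.001, -0.0]
wrist_force: [-6.4, 1.8, 4.4]
finger_gap: 0.0003
finger_force: 2.5
```

{"name": "send_rows", "arguments": {
  "series": [
    {"dx": 0.001,"dy": 0,"dz": 0,"spin": 0,"fingers": -1}
  ]
}}

```text
clock: 27.03
position: [0.5268, -0.1627, 0.1875]
tcp_rot: [1.0, 0.019, -0.001, -0.0]
wrist_force: [-9.7, 1.8, 5.8]
finger_gap: 0.0006
finger_force: 4.8
```

{"name": "send_rows", "arguments": {
  "series": [
    {"dx": 0.0005,"dy": 0,"dz": 0,"spin": 0,"fingers": -1},
    {"dx": 0,"dy": 0,"dz": 0,"spin": 0,"fingers": -1}
  ]
}}

```text
clock: 27.2
position: [0.5267, -0.1627, 0.1875]
tcp_rot: [1.0, 0.019, -0.002, -0.001]
wrist_force: [-6.9, 1.7, 4.9]
finger_gap: 0.0007
finger_force: 3.9
```

{"name": "send_rows", "arguments": {
  "series": [
    {"dx": -0.014,"dy": 0,"dz": 0,"spin": 0,"fingers": -1},
    {"dx": 0,"dy": -0.02,"dz": 0,"spin": 0,"fingers": -1},
    {"dx": 0,"dy": -0.04,"dz": 0,"spin": 0,"fingers": -1},
    {"dx": 0,"dy": -0.04,"dz": 0,"spin": 0,"fingers": -1},
    {"dx": 0,"dy": -0.04,"dz": 0,"spin": 0,"fingers": -1}
  ]
}}

```text
clock: 27.62
position: [0.509, -0.0227, 0.1877]
tcp_rot: [1.0, 0.018, 0.0, -0.0]
wrist_force: [0.7, 0.2, -0.9]
finger_gap: 0.0003
finger_force: 0.0
```

{"name": "send_rows", "arguments": {
  "series": [
    {"dx": 0,"dy": -0.04,"dz": 0,"spin": 0,"fingers": -1},
    {"dx": 0,"dy": -0.04,"dz": 0,"spin": 0,"fingers": -1},
    {"dx": 0,"dy": -0.04,"dz": 0,"spin": 0,"fingers": -1},
    {"dx": 0,"dy": -0.04,"dz": 0,"spin": 0,"fingers": -1},
    {"dx": 0,"dy": -0.028,"dz": 0,"spin": 0,"fingers": -1}
  ]
}}

```text
clock: 28.03
position: [0.5017, 0.1674, 0.1879]
tcp_rot: [1.0, 0.019, 0.001, -0.001]
wrist_force: [-0.0, -0.1, -1.1]
finger_gap: 0.0006
finger_force: 0.0
```

{"name": "send_rows", "arguments": {
  "series": [
    {"dx": 0.004,"dy": 0,"dz": 0,"spin": 0,"fingers": -1},
    {"dx": 0.002,"dy": 0,"dz": 0,"spin": 0,"fingers": -1},
    {"dx": 0.002,"dy": 0,"dz": 0,"spin": 0,"fingers": -1},
    {"dx": 0.001,"dy": 0,"dz": 0,"spin": 0,"fingers": -1},
    {"dx": 0.001,"dy": 0,"dz": 0,"spin": 0,"fingers": -1}
  ]
}}

```text
clock: 28.45
position: [0.5125, 0.1631, 0.1875]
tcp_rot: [1.0, 0.018, -0.0, 0.0]
wrist_force: [-0.9, -0.8, -0.1]
finger_gap: 0.0006
finger_force: 0.0
```

```bash
python3 -c "
from h import *
st()"
```

```text
t 28.45 tank [ -5.5 162.4] z 187.5 toolx yaw -0.11 F [-0.9 -0.8 -0.1]
```

{"name": "send_rows", "arguments": {
  "series": [
    {"dx": 0.001,"dy": 0,"dz": 0,"spin": 0,"fingers": -1},
    {"dx": 0.001,"dy": 0,"dz": 0,"spin": 0,"fingers": -1}
  ]
}}

```text
clock: 28.62
position: [0.5132, 0.1632, 0.1875]
tcp_rot: [1.0, 0.018, -0.001, 0.0]
wrist_force: [-7.1, -2.2, 5.9]
finger_gap: 0.0006
finger_force: 4.1
```

{"name": "send_rows", "arguments": {
  "series": [
    {"dx": 0.0005,"dy": 0,"dz": 0,"spin": 0,"fingers": -1},
    {"dx": 0,"dy": 0,"dz": 0,"spin": 0,"fingers": -1}
  ]
}}

```text
clock: 28.78
position: [0.5132, 0.1632, 0.1874]
tcp_rot: [1.0, 0.018, -0.002, 0.001]
wrist_force: [-6.7, -2.6, 5.2]
finger_gap: 0.0005
finger_force: 3.6
```

{"name": "send_rows", "arguments": {
  "series": [
    {"dx": -0.015,"dy": 0,"dz": 0,"spin": 0,"fingers": -1},
    {"dx": 0,"dy": 0,"dz": -0.025,"spin": 0,"fingers": -1},
    {"dx": -0.02,"dy": 0,"dz": -0.02,"spin": 0,"fingers": -1},
    {"dx": -0.02,"dy": -0.035,"dz": 0,"spin": 0,"fingers": -1},
    {"dx": 0,"dy": -0.035,"dz": 0,"spin": 0,"fingers": -1}
  ]
}}

```text
clock: 29.2
position: [0.4563, 0.2316, 0.2345]
tcp_rot: [1.0, 0.016, 0.001, -0.0]
wrist_force: [1.0, 0.3, -0.6]
finger_gap: 0.0005
finger_force: 0.0
```

{"name": "send_rows", "arguments": {
  "series": [
    {"dx": 0,"dy": -0.035,"dz": 0,"spin": 0,"fingers": -1},
    {"dx": 0,"dy": 0,"dz": 0,"spin": 0,"fingers": -1}
  ]
}}

```text
clock: 29.37
position: [0.4553, 0.2717, 0.2332]
tcp_rot: [1.0, 0.02, 0.001, -0.002]
wrist_force: [0.4, -1.2, 0.3]
finger_gap: 0.0006
finger_force: 0.0
```

```bash
sed -i 's/^C=.*/C=np.array([.5252,.0019]);TH=np.radians(2.35)/' h.py; python3 -c "
from h import *
st()
im=bot.get_image('top');np.save('top2.npy',im,allow_pickle=True)
p=im['pixels'][128:240,195:350];a=cv2.resize(p,(775,560),interpolation=cv2.INTER_CUBIC)
cv2.imwrite('pics/topc2.png',a)
im=bot.get_image('wrist');np.save('w2.npy',im,allow_pickle=True);cv2.imwrite('pics/w2.png',im['pixels'])
"
```

```text
t 29.37 tank [-58.8 272.4] z 233.2 toolx yaw 0.15 F [ 0.4 -1.2  0.3]
```

View pics/topc2.png

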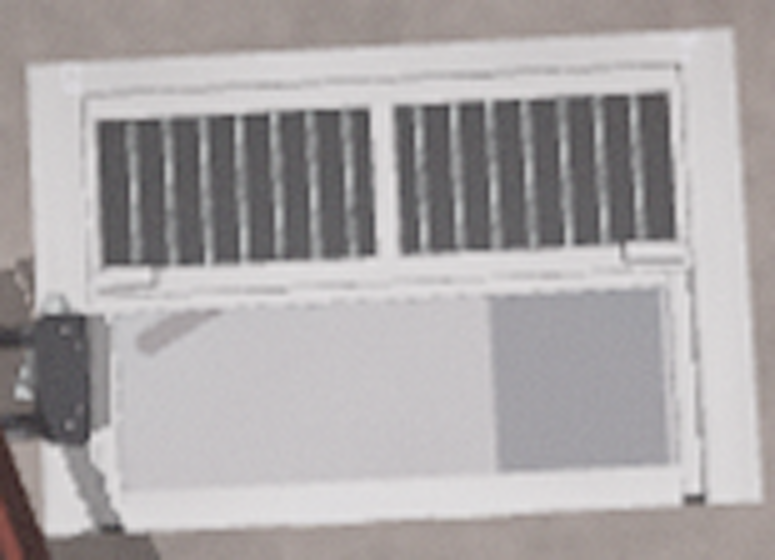

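View pics/w2.png

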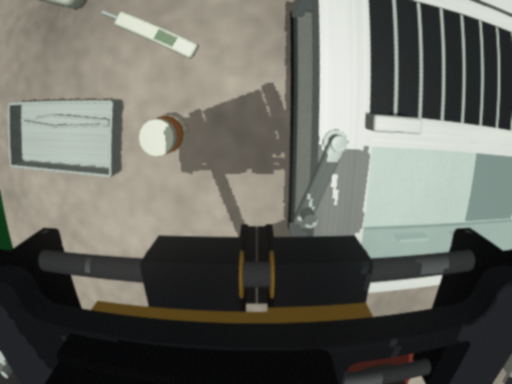

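The top view shows the cover's far edge flush with the bar at both ends, (85,95) and (680,68), with no dark gap. In the wrist view the pivot is at (335,142) and the stud top at about (308,215). The fingers at (257,265) are to the left of the stud.

```bash
python3 -c "
from h import *
im=np.load('w2.npy',allow_pickle=True).item();K=np.array(im['camera_matrix']);R=np.array(im['R']);t=np.array(im['t']);o=-R.T@t
for uv,z in(((335,142),.198),((308,213),.214)):
    d=np.array(uv)-K[:2,2];r=np.hypot(*d);a=r/K[0,0]
    v=R.T@np.r_[np.sin(a)*d/r,np.cos(a)];X=o+v*(z-o[2])/v[2];print(uv,(1e3*tk(X)).round(1))
st()"
```

```text
(335, 142) [ -2.7 216.2]
(308, 213) [-47.9 235.8]
t 29.47 tank [-58.6 268.7] z 232.5 toolx yaw 0.1 F [ 0.9  0.  -0.8]
```

{"name": "send_rows", "arguments": {
  "series": [
    {"dx": 0,"dy": 0,"dz": 0.015,"spin": 0,"fingers": -1},
    {"dx": 0,"dy": 0,"dz": 0.015,"spin": 0,"fingers": -1},
    {"dx": 0,"dy": 0,"dz": 0,"spin": 0,"fingers": -1}
  ]
}}

```text
clock: 29.72
position: [0.4544, 0.2653, 0.1994]
tcp_rot: [1.0, 0.018, -0.002, 0.001]
wrist_force: [-1.6, -0.2, -0.3]
finger_gap: 0.0004
finger_force: 0.0
```

{"name": "send_rows", "arguments": {
  "series": [
    {"dx": 0,"dy": 0.006,"dz": 0,"spin": 0,"fingers": -1},
    {"dx": 0,"dy": 0.006,"dz": 0,"spin": 0,"fingers": -1},
    {"dx": 0,"dy": 0.006,"dz": 0,"spin": 0,"fingers": -1},
    {"dx": 0,"dy": 0.006,"dz": 0,"spin": 0,"fingers": -1}
  ]
}}

```text
clock: 30.05
position: [0.4571, 0.2427, 0.2036]
tcp_rot: [1.0, 0.018, 0.0, -0.001]
wrist_force: [-2.0, 1.6, 0.3]
finger_gap: 0.0003
finger_force: 0.9
```

```bash
python3 -c "
from h import *
st()"
```

```text
t 30.05 tank [-58.2 243.4] z 203.6 toolx yaw -0.05 F [-2.   1.6  0.3]
```

Contact with the stud, and it's turning. Continuing inward.

{"name": "send_rows", "arguments": {
  "series": [
    {"dx": 0,"dy": 0.006,"dz": 0,"spin": 0,"fingers": -1},
    {"dx": 0,"dy": 0.006,"dz": 0,"spin": 0,"fingers": -1},
    {"dx": 0,"dy": 0.006,"dz": 0,"spin": 0,"fingers": -1},
    {"dx": 0.001,"dy": 0.006,"dz": 0,"spin": 0,"fingers": -1},
    {"dx": 0.002,"dy": 0.006,"dz": 0,"spin": 0,"fingers": -1}
  ]
}}

```text
clock: 30.47
position: [0.4608, 0.2129, 0.2026]
tcp_rot: [1.0, 0.019, 0.0, -0.0]
wrist_force: [-0.4, 1.4, -0.3]
finger_gap: -0.0001
finger_force: 0.6
```

{"name": "send_rows", "arguments": {
  "series": [
    {"dx": 0.003,"dy": 0.006,"dz": 0,"spin": 0,"fingers": -1},
    {"dx": 0.003,"dy": 0.006,"dz": 0,"spin": 0,"fingers": -1},
    {"dx": 0,"dy": 0,"dz": 0,"spin": 0,"fingers": -1}
  ]
}}

```text
clock: 30.72
position: [0.468, 0.2004, 0.2026]
tcp_rot: [1.0, 0.018, 0.0, 0.0]
wrist_force: [0.3, -0.4, 0.0]
finger_gap: 0.0007
finger_force: 0.0
```

```bash
python3 -c "
from h import *
st()"
```

```text
t 30.72 tank [-49.  200.7] z 202.6 toolx yaw -0.06 F [ 0.3 -0.4  0. ]
```

{"name": "send_rows", "arguments": {
  "series": [
    {"dx": 0,"dy": -0.01,"dz": 0,"spin": 0,"fingers": -1},
    {"dx": -0.03,"dy": 0,"dz": 0,"spin": 0,"fingers": -1},
    {"dx": 0,"dy": 0.018,"dz": 0,"spin": 0,"fingers": -1},
    {"dx": 0,"dy": 0.018,"dz": 0,"spin": 0,"fingers": -1},
    {"dx": 0,"dy": 0,"dz": 0,"spin": 0,"fingers": -1}
  ]
}}

```text
clock: 31.13
position: [0.4381, 0.1736, 0.2025]
tcp_rot: [1.0, 0.018, 0.0, 0.001]
wrist_force: [0.8, -0.5, -0.1]
finger_gap: 0.0007
finger_force: 0.0
```

{"name": "send_rows", "arguments": {
  "series": [
    {"dx": 0.006,"dy": 0,"dz": 0,"spin": 0,"fingers": -1},
    {"dx": 0.006,"dy": 0,"dz": 0,"spin": 0,"fingers": -1},
    {"dx": 0.006,"dy": 0,"dz": 0,"spin": 0,"fingers": -1},
    {"dx": 0.006,"dy": 0,"dz": 0,"spin": 0,"fingers": -1}
  ]
}}

```text
clock: 31.47
position: [0.4564, 0.1721, 0.202]
tcp_rot: [1.0, 0.019, -0.009, 0.005]
wrist_force: [-39.4, -27.9, 28.4]
finger_gap: 0.0005
finger_force: 20.8
```

{"name": "send_rows", "arguments": {
  "series": [
    {"dx": 0.006,"dy": 0.002,"dz": 0,"spin": 0,"fingers": -1},
    {"dx": 0.006,"dy": 0.002,"dz": 0,"spin": 0,"fingers": -1},
    {"dx": 0.006,"dy": 0.002,"dz": 0,"spin": 0,"fingers": -1},
    {"dx": 0.004,"dy": 0.002,"dz": 0,"spin": 0,"fingers": -1}
  ]
}}

```text
clock: 31.8
position: [0.4787, 0.1556, 0.2022]
tcp_rot: [1.0, 0.018, -0.01, 0.014]
wrist_force: [-27.2, -54.9, 24.3]
finger_gap: 0.0004
finger_force: 24.5
```

```bash
python3 -c "
from h import *
st()"
```

```text
t 31.8 tank [-40.2 155.4] z 202.2 toolx yaw -0.08 F [-27.2 -54.9  24.3]
```

{"name": "send_rows", "arguments": {
  "series": [
    {"dx": 0,"dy": 0.012,"dz": 0,"spin": 0,"fingers": -1},
    {"dx": -0.006,"dy": 0.006,"dz": 0,"spin": 0,"fingers": -1},
    {"dx": -0.02,"dy": 0,"dz": -0.01,"spin": 0,"fingers": -1},
    {"dx": -0.02,"dy": 0,"dz": -0.02,"spin": 0,"fingers": -1}
  ]
}}

```text
clock: 32.13
position: [0.4377, 0.1487, 0.2301]
tcp_rot: [1.0, 0.018, -0.003, -0.0]
wrist_force: [-0.1, 0.7, 0.1]
finger_gap: 0.0005
finger_force: 0.0
```

```bash
python3 -c "
from h import *
st()
im=bot.get_image('wrist');np.save('w3.npy',im,allow_pickle=True)
s=bot.get_image('side')['pixels'][120:290,150:340]
t=bot.get_image('top')['pixels'][140:230,190:270]
w=im['pixels'][0:300,150:400]
b=np.zeros((600,800,3),np.uint8)
b[:300,:335]=cv2.resize(s,(335,300),interpolation=cv2.INTER_CUBIC);b[300:,:335]=cv2.resize(t,(335,300),interpolation=cv2.INTER_CUBIC)
b[:558,335:800]=cv2.resize(w,(465,558),interpolation=cv2.INTER_CUBIC)
cv2.imwrite('pics/m3.png',b)
"
```

```text
t 32.13 tank [-81.4 150.2] z 230.1 toolx yaw -0.06 F [-0.1  0.7  0.1]
```

View pics/m3.png

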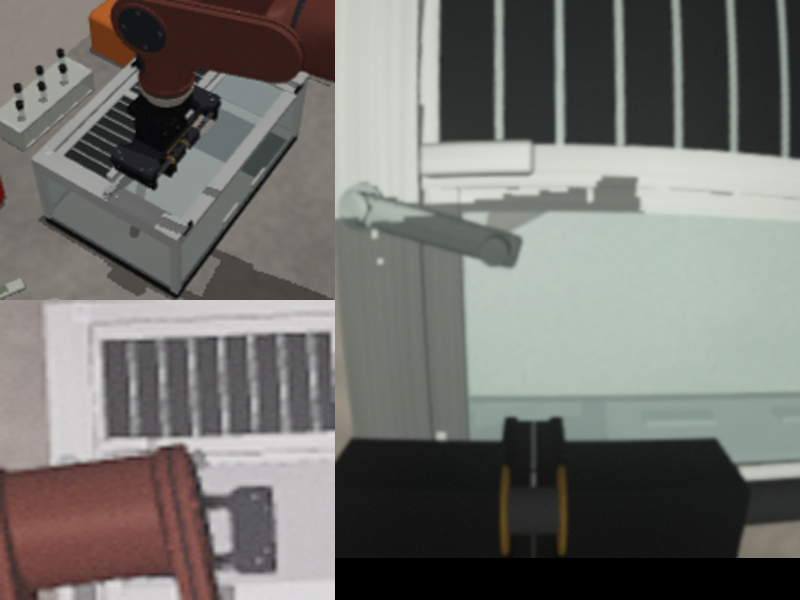

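The wrist view shows the catch swung to about 75°, with its pivot at (360,203) and stud at (495,248) in the mosaic. It isn't yet square behind the left pull. The cover is still home.

```bash
python3 -c "
from h import *
im=np.load('w3.npy',allow_pickle=True).item();K=np.array(im['camera_matrix']);R=np.array(im['R']);t=np.array(im['t']);o=-R.T@t
for uv,z in(((163.4,109),.198),((236,133),.214)):
    d=np.array(uv)-K[:2,2];r=np.hypot(*d);a=r/K[0,0]
    v=R.T@np.r_[np.sin(a)*d/r,np.cos(a)];X=o+v*(z-o[2])/v[2];print(uv,(1e3*tk(X)).round(1))
st()"
```

```text
(163.4, 109) [ -2.1 211.4]
(236, 133) [-18.4 161.8]
t 32.28 tank [-79.  151.2] z 234.2 toolx yaw 0.05 F [ 1.   1.  -0.7]
```

{"name": "send_rows", "arguments": {
  "series": [
    {"dx": 0.012,"dy": -0.012,"dz": 0.014,"spin": 0,"fingers": -1},
    {"dx": 0.012,"dy": 0,"dz": 0.014,"spin": 0,"fingers": -1},
    {"dx": 0.005,"dy": 0,"dz": 0,"spin": 0,"fingers": -1},
    {"dx": 0.004,"dy": 0,"dz": 0,"spin": 0,"fingers": -1},
    {"dx": 0,"dy": 0,"dz": 0,"spin": 0,"fingers": -1}
  ]
}}

```text
clock: 32.7
position: [0.4724, 0.162, 0.2044]
tcp_rot: [1.0, 0.018, -0.0, 0.0]
wrist_force: [0.5, -0.6, 0.5]
finger_gap: 0.0009
finger_force: 0.0
```

```bash
python3 -c "
from h import *
st()"
```

```text
t 32.7 tank [-46.2 162.1] z 204.4 toolx yaw -0.01 F [ 0.5 -0.6  0.5]
```

{"name": "send_rows", "arguments": {
  "series": [
    {"dx": 0.004,"dy": 0,"dz": 0.001,"spin": 0,"fingers": -1},
    {"dx": 0.003,"dy": 0,"dz": 0,"spin": 0,"fingers": -1},
    {"dx": 0.002,"dy": 0,"dz": 0,"spin": 0,"fingers": -1},
    {"dx": 0.002,"dy": 0,"dz": 0,"spin": 0,"fingers": -1}
  ]
}}

```text
clock: 33.03
position: [0.483, 0.1622, 0.204]
tcp_rot: [1.0, 0.018, 0.0, -0.0]
wrist_force: [-0.4, -0.1, 0.1]
finger_gap: 0.0007
finger_force: 0.0
```

{"name": "send_rows", "arguments": {
  "series": [
    {"dx": 0.002,"dy": 0,"dz": 0,"spin": 0,"fingers": -1},
    {"dx": 0.002,"dy": 0,"dz": 0,"spin": 0,"fingers": -1},
    {"dx": 0.002,"dy": 0,"dz": 0,"spin": 0,"fingers": -1}
  ]
}}

```text
clock: 33.28
position: [0.4886, 0.1623, 0.2035]
tcp_rot: [1.0, 0.018, -0.0, 0.0]
wrist_force: [-0.8, -0.8, 0.2]
finger_gap: 0.0004
finger_force: 0.6
```

```bash
python3 -c "
from h import *
st()"
```

```text
t 33.28 tank [-30.  161.7] z 203.5 toolx yaw -0.01 F [-0.8 -0.8  0.2]
```

{"name": "send_rows", "arguments": {
  "series": [
    {"dx": 0.002,"dy": 0,"dz": 0,"spin": 0,"fingers": -1},
    {"dx": 0.002,"dy": 0,"dz": 0,"spin": 0,"fingers": -1},
    {"dx": 0.001,"dy": 0,"dz": 0,"spin": 0,"fingers": -1},
    {"dx": 0.001,"dy": 0,"dz": 0,"spin": 0,"fingers": -1}
  ]
}}

```text
clock: 33.62
position: [0.4947, 0.1627, 0.2035]
tcp_rot: [1.0, 0.018, -0.0, 0.0]
wrist_force: [-0.3, -0.8, 0.2]
finger_gap: 0.0007
finger_force: 0.5
```

{"name": "send_rows", "arguments": {
  "series": [
    {"dx": 0.001,"dy": 0,"dz": 0,"spin": 0,"fingers": -1},
    {"dx": 0.001,"dy": 0,"dz": 0,"spin": 0,"fingers": -1}
  ]
}}

```text
clock: 33.78
position: [0.4967, 0.1628, 0.2035]
tcp_rot: [1.0, 0.018, 0.0, 0.0]
wrist_force: [-0.9, -0.2, -0.3]
finger_gap: 0.0003
finger_force: 0.5
```

{"name": "send_rows", "arguments": {
  "series": [
    {"dx": 0.001,"dy": 0,"dz": 0,"spin": 0,"fingers": -1}
  ]
}}

```text
clock: 33.87
position: [0.4977, 0.1628, 0.2035]
tcp_rot: [1.0, 0.018, -0.0, 0.0]
wrist_force: [-1.5, -1.1, 0.0]
finger_gap: 0.0006
finger_force: 0.5
```

```bash
python3 -c "
from h import *
st()"
```

```text
t 33.87 tank [-20.9 161.9] z 203.5 toolx yaw -0.0 F [-1.5 -1.1  0. ]
```

{"name": "send_rows", "arguments": {
  "series": [
    {"dx": 0.001,"dy": 0,"dz": 0,"spin": 0,"fingers": -1}
  ]
}}

```text
clock: 33.95
position: [0.4987, 0.1628, 0.2035]
tcp_rot: [1.0, 0.018, -0.0, -0.0]
wrist_force: [-1.9, -0.6, -0.6]
finger_gap: 0.0002
finger_force: 0.5
```

{"name": "send_rows", "arguments": {
  "series": [
    {"dx": 0.001,"dy": 0,"dz": 0,"spin": 0,"fingers": -1}
  ]
}}

```text
clock: 34.03
position: [0.4997, 0.1628, 0.2035]
tcp_rot: [1.0, 0.018, -0.0, 0.0]
wrist_force: [-0.8, -1.7, -0.1]
finger_gap: 0.0004
finger_force: 0.5
```

{"name": "send_rows", "arguments": {
  "series": [
    {"dx": 0.0005,"dy": 0,"dz": 0,"spin": 0,"fingers": -1}
  ]
}}

```text
clock: 34.12
position: [0.5003, 0.1629, 0.2036]
tcp_rot: [1.0, 0.018, 0.0, 0.0]
wrist_force: [-2.2, -0.4, -0.2]
finger_gap: 0.0003
finger_force: 0.9
```

{"name": "send_rows", "arguments": {
  "series": [
    {"dx": 0.0005,"dy": 0,"dz": 0,"spin": 0,"fingers": -1}
  ]
}}

```text
clock: 34.2
position: [0.5004, 0.1628, 0.2035]
tcp_rot: [1.0, 0.018, -0.0, 0.0]
wrist_force: [-3.2, -1.1, 1.2]
finger_gap: 0.0002
finger_force: 1.7
```

{"name": "send_rows", "arguments": {
  "series": [
    {"dx": 0.0005,"dy": 0,"dz": 0,"spin": 0,"fingers": -1},
    {"dx": 0.0005,"dy": 0,"dz": 0,"spin": 0,"fingers": -1}
  ]
}}

```text
clock: 34.37
position: [0.5006, 0.1629, 0.2034]
tcp_rot: [1.0, 0.019, -0.001, 0.0]
wrist_force: [-7.4, -1.1, 2.9]
finger_gap: 0.0007
finger_force: 3.7
```

{"name": "send_rows", "arguments": {
  "series": [
    {"dx": -0.02,"dy": 0,"dz": 0,"spin": 0,"fingers": -1},
    {"dx": -0.03,"dy": 0,"dz": -0.02,"spin": 0,"fingers": -1},
    {"dx": 0,"dy": 0.01,"dz": -0.03,"spin": 0,"fingers": -1},
    {"dx": 0,"dy": 0.03,"dz": -0.02,"spin": 0,"fingers": -1},
    {"dx": 0,"dy": 0,"dz": 0,"spin": 0,"fingers": -1}
  ]
}}

```text
clock: 34.78
position: [0.4559, 0.1187, 0.279]
tcp_rot: [1.0, 0.018, 0.005, 0.001]
wrist_force: [0.3, -0.6, 0.4]
finger_gap: 0.0002
finger_force: 0.0
```

```bash
python3 -c "
from h import *
st()
im=bot.get_image('wrist');np.save('w4.npy',im,allow_pickle=True)
w=im['pixels'][0:300,50:450]
cv2.imwrite('pics/w4.png',cv2.resize(w,(800,600),interpolation=cv2.INTER_CUBIC))
"
```

```text
t 34.78 tank [-64.4 119.5] z 279.0 toolx yaw -0.07 F [ 0.3 -0.6  0.4]
```

View pics/w4.png

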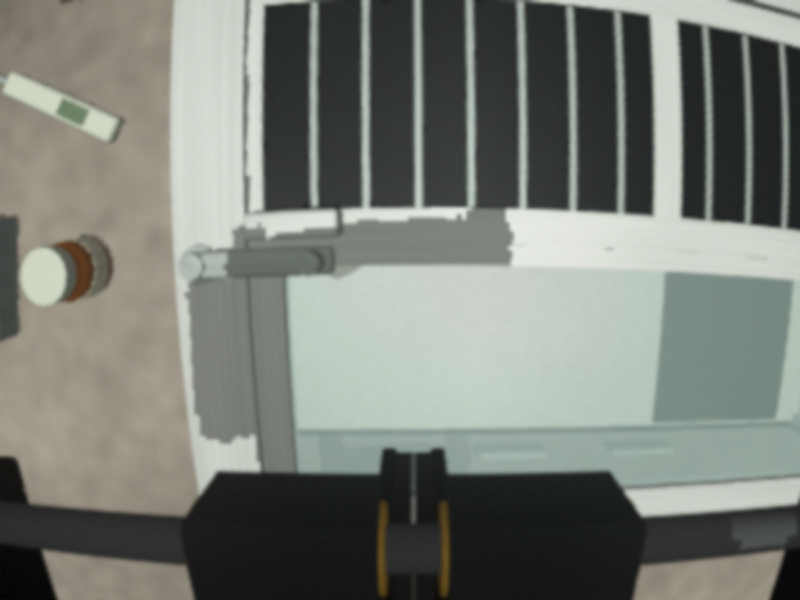

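The catch now lies square across the channel, pivot (197,263) to tip (330,260), just behind the left pull at (290,220). The cover is in place and the tool is clear.

```bash
python3 -c "
from h import *
print(bot.job_done())"
```

```text
the job is handed in; nothing more can be done
None
```

The job is handed in at about 35 s: both ends of the cover were pushed onto the far bar and the catch turned square in behind the left pull. While I was turning the catch, one push met it badly and the wrist force reached about 66 N; the cover was not being pushed then and still looked home afterwards, and no bystander was touched.

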